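Make the vacuum hold-down plate ready and clamp the brass blanks

ROBOT

A 6-joint arm with a two-finger parallel gripper is mounted at the origin on the work surface. World frame = base frame: x ahead of the robot, y to its left, z up, the work surface at z = 0. Lengths are in m, angles in rad, forces in N, time in s.
With the tool pointing down it reaches from about 0.425 to 0.95 m from the base axis. Payload 3.5 kg.
Tool frame: the origin (TCP) lies at the very end of the fingers, on their centre line; the grasp point (between the pads) lies 19 mm behind it; x points along the fingers, y is the direction in which the jaws open and shut, and the axes are right-handed (so a half turn about x gives the same grasp; the last joint's range is limited). The gripper opens to 85 mm and grips with 20 to 120 N. Pads are 22 mm wide; open, the fingers measure 114 mm over their backs; the gripper's body (76 mm by 85 mm) begins 54 mm behind the grasp point. The pads swing forward as they close: fully open they stand 13 mm farther back than shut.
Start: joints at [-1.347, 0.286, 1.577, -0, 1.279, -0.15], TCP at [0.247, -0.628, 0.203] pointing down, gripper open.
Joint ranges: [-2.77, 2.77], [-0.9, 2.22], [0.21, 2.48], [-1.53, 4.67], [0.24, 2.81], [-2.84, 2.84]. Speed limits (rad/s): [2.79, 2.79, 3.14, 3.14, 3.14, 3.14].

INTERFACE

Orientations are given as a unit quaternion [x, y, z, w].
In Python, from station import env gives the robot as it stands.
- The arm moves only by the tool arm_command, never from a script. Its argument "steps" is a list of rows, each an object with "offset": the shift along the tool's x, y, z in mm, a list of three; "rot": the turn, a rotation vector about the tool's x, y, z in rad, a list of three; "grip": the closure, from 0 (fully open) to 1 (shut). In form: [{"offset": [x, y, z], "rot": [ax, ay, az], "grip": grip}, ...]. A call has 1 to 10 rows; each row is the pose to reach, as a shift and turn from the pose commanded when the call began, along the tool's axes at that moment; what a row does not reach only later rows make up. A row lasts 1/8 s, in which the tool goes at most 62.5 mm and 10.7 degrees, less where a joint would pass 70% of its speed; a pose out of reach is approached as far as the arm can. A call with a gripper value outside its range is refused whole. The fingers move at their own pace and stop on an object; "grip_force" is the grip in N (left out, the last holds). Time passes only in rows, so rows that repeat a pose let the fingers close. It gives the time, the measured TCP pose, the force and the opening at its end, in the units of the state.
- env.state(): the state, without advancing time (a new reading comes with each control period).
- env.camera(name): name is "scene" or "side" or "wrist"; returns the picture (384x512x3 uint8, red, green, blue); there is no depth.
- env.get_calibration(name): a dict with "fx", "fy", "cx", "cy" (pixels), "extrinsics" (4x4, takes a point from camera to world coordinates). Camera axes: x right, y down, z forward; pixel columns grow to the right and rows downward; lengths in m; the calibration is good to about 2 mm. The wrist camera is an equidistant fisheye: a pixel r from the principal point sees the ray r / f radians off the axis. A picture is of the moment at which its call begins: read the wrist's pose just before it. get_calibration takes no time and is no camera call; for the wrist camera it gives the pose at the moment of the call.
- env.close_job(): hands the job in, once; it reports no verdict.
The state is a dict: "time_s": time; "qpos": joint angles; "dq": joint speeds; "joint_efforts": joint torques, N m; "eef_pos": TCP position; "tool_rot": TCP orientation; "wrist_force": force on the tool from outside, world axes, zero at the start; "ft_torque": the same for the moment, N m; "finger_gap": finger opening in m.
Only numpy, scipy, OpenCV 4.12 (cv2) and the standard library are available. Lean on these libraries where they do the work, as an engineer would, in place of code of your own. Each camera call takes 0.05 s, during which the arm holds its last target.

TASK

The filter pot's cover has just been refitted: hand-tighten its four red wing knobs clockwise in star order (start with any knob, then the one opposite, then the other two), in two passes: first every knob to about half-way, then every knob fully home. Slide all the brass blanks, keeping them down on the bench, onto the black vacuum mat so that they lie flat, wholly on the mat and side by side, each with its long side squared to the mat's short side (along a lane). When the cover is tight and all the blanks are on the mat, press the yellow treadle down to its stop, hold it there for a second and let it come up again; disturb nothing else.

Things in the scene. Friction and masses are not known exactly. Their poses are not given: they have to be found in the camera images.
- knob1 (a joint): Angle (rad) of red wing knob 1 on the filter pot's cover: 0 fully loose, grows as it is turned clockwise seen from above, 1.1 is half-way, 2.2 is the hard stop (fully home). Starts between 0 and 0.35. It stays where it is left (friction about 0.1 N m). Numbered round the ring: 1 is opposite 3, 2 is opposite 4.
- knob2 (a joint): Angle (rad) of red wing knob 2 on the filter pot's cover: 0 fully loose, grows as it is turned clockwise seen from above, 1.1 is half-way, 2.2 is the hard stop (fully home). Starts between 0 and 0.35. It stays where it is left (friction about 0.1 N m). Numbered round the ring: 1 is opposite 3, 2 is opposite 4.
- knob3 (a joint): Angle (rad) of red wing knob 3 on the filter pot's cover: 0 fully loose, grows as it is turned clockwise seen from above, 1.1 is half-way, 2.2 is the hard stop (fully home). Starts between 0 and 0.35. It stays where it is left (friction about 0.1 N m). Numbered round the ring: 1 is opposite 3, 2 is opposite 4.
- knob4 (a joint): Angle (rad) of red wing knob 4 on the filter pot's cover: 0 fully loose, grows as it is turned clockwise seen from above, 1.1 is half-way, 2.2 is the hard stop (fully home). Starts between 0 and 0.35. It stays where it is left (friction about 0.1 N m). Numbered round the ring: 1 is opposite 3, 2 is opposite 4.
- knob1_grip (a point): Point on the vertical axis of knob 1, 10 mm below the top of its wing and about 114 mm above the bench. The wing is a bar 50 mm long (along this point's x), 14 mm thick (along y) and 32 mm high, red, standing on a round red hub 40 mm across whose top is 20 mm below this point; pinch it across its 14 mm. The cover's surface lies 34 mm below this point.
- knob2_grip (a point): Point on the vertical axis of knob 2, 10 mm below the top of its wing and about 114 mm above the bench. The wing is a bar 50 mm long (along this point's x), 14 mm thick (along y) and 32 mm high, red, standing on a round red hub 40 mm across whose top is 20 mm below this point; pinch it across its 14 mm. The cover's surface lies 34 mm below this point.
- knob3_grip (a point): Point on the vertical axis of knob 3, 10 mm below the top of its wing and about 114 mm above the bench. The wing is a bar 50 mm long (along this point's x), 14 mm thick (along y) and 32 mm high, red, standing on a round red hub 40 mm across whose top is 20 mm below this point; pinch it across its 14 mm. The cover's surface lies 34 mm below this point.
- knob4_grip (a point): Point on the vertical axis of knob 4, 10 mm below the top of its wing and about 114 mm above the bench. The wing is a bar 50 mm long (along this point's x), 14 mm thick (along y) and 32 mm high, red, standing on a round red hub 40 mm across whose top is 20 mm below this point; pinch it across its 14 mm. The cover's surface lies 34 mm below this point.
- pot: The vacuum filter pot: round, green with an aluminium cover, 190 mm across, cover top 80 mm above the bench, fixed. Origin under its centre, on the bench. The four knobs stand on a circle of 66 mm radius round its centre, 90 degrees apart, knob 1 at 45 degrees from its x towards its y, knobs 2, 3, 4 following anticlockwise seen from above.
- blank1_center (a point): Centre (half-way up, 7 mm above the bench when lying flat) of brass blank 1, a flat plate 110 mm long (x), 56 mm wide (y), 14 mm thick (z), about 0.55 to 0.9 kg. One to three blanks are present; an absent one reads None throughout.
- blank2_center (a point): Centre (half-way up, 7 mm above the bench when lying flat) of brass blank 2, a flat plate 110 mm long (x), 56 mm wide (y), 14 mm thick (z), about 0.55 to 0.9 kg. One to three blanks are present; an absent one reads None throughout.
- blank3_center (a point): Centre (half-way up, 7 mm above the bench when lying flat) of brass blank 3, a flat plate 110 mm long (x), 56 mm wide (y), 14 mm thick (z), about 0.55 to 0.9 kg. One to three blanks are present; an absent one reads None throughout.
- mat: The vacuum mat: black rubber rectangle with thin grey lines, 170 mm along its x and 290 mm along its y, let in flush with the bench top, so that a blank slides on without a step. Fixed. Origin at its centre at bench height. Its lines at y = -135, -45, 45 and 135 mm part it into three lanes 90 mm wide, which run along x.
- treadle (a joint): Angle (rad) of the yellow spring treadle: 0 up at rest, 0.30 pressed down on its stop. A spring returns it; at the pad it takes about 4 N to start it and about 10 N at the stop.
- treadle_pad (a point): Middle of the black ribbed pad on top of the treadle, where to press. The treadle is 135 mm long and 70 mm wide, its hinge 100 mm from this point along the treadle_base's +x, at 34 mm height; at rest the pad's top is 69 mm above the bench, on the stop 40 mm; it moves in a vertical arc about the hinge.
- treadle_base: Dark steel foot plate of the treadle, 160 mm (x) by 90 mm (y) by 12 mm, fixed; origin under its centre. The hinge lies 60 mm towards its +x.
- spray_can: Blue spray can, 60 mm across, 170 mm high, standing beyond the mat. Not part of the job: leave it alone.
- wrench: Steel wrench, 180 mm, lying beyond the mat. Not part of the job: leave it alone.
- hammer: Hammer lying left of the pot. Not part of the job: leave it alone.
- brush: Brush lying at the near right. Not part of the job: leave it alone.
- mug: White mug, 80 mm across, 90 mm high. Not part of the job: leave it alone.
- case: Black flat case 70 by 200 by 30 mm beyond the mat. Not part of the job: leave it alone.
Mind the look-alikes: they are no part of the job. Leave any blue or turquoise look-alike of the part that bears blank3_center alone.

How it is judged:
On the way, in this order (a step that is already met when the one before it is completed fails the run):
1. first pass: all four knobs about half-way (0.7 to 1.6 rad) (value of joint knob1 between 0.7 and 1.6 rad and value of joint knob2 between 0.7 and 1.6 rad and value of joint knob3 between 0.7 and 1.6 rad and value of joint knob4 between 0.7 and 1.6 rad), for 0.1 s.
2. second pass: all four knobs fully home (over 2.08 of 2.2 rad) (value of joint each of knob1, knob2, knob3, knob4 above 2.08 rad), for 0.1 s.
3. treadle held on its stop (over 0.27 of 0.30 rad) with the cover tight and every blank on the mat (all of step 2 and value of joint treadle above 0.27 rad and x of blank1_center in the frame of mat between -0.033 and 0.033 m and y of blank1_center in the frame of mat between -0.113 and 0.113 m and z of blank1_center in the frame of mat between 0.002 and 0.013 m and angle between the x axis of each of blank1_center, blank2_center, blank3_center and the x axis of mat, either way round below 0.22 rad and x of blank2_center in the frame of mat between -0.033 and 0.033 m and y of blank2_center in the frame of mat between -0.113 and 0.113 m and z of blank2_center in the frame of mat between 0.002 and 0.013 m and x of blank3_center in the frame of mat between -0.033 and 0.033 m and y of blank3_center in the frame of mat between -0.113 and 0.113 m and z of blank3_center in the frame of mat between 0.002 and 0.013 m), for 0.6 s.
At the end, for the whole second after the job is handed in: All four knobs over 2.08 rad; every blank present flat on the mat, its centre within 33 mm (mat's x) and 113 mm (mat's y) of the mat's centre and its long side within 0.22 rad of the mat's x; treadle up again (under 0.06 rad); blanks at rest (all of step 2 and x of blank1_center in the frame of mat between -0.033 and 0.033 m and y of blank1_center in the frame of mat between -0.113 and 0.113 m and z of blank1_center in the frame of mat between 0.002 and 0.013 m and angle between the x axis of each of blank1_center, blank2_center, blank3_center and the x axis of mat, either way round below 0.22 rad and x of blank2_center in the frame of mat between -0.033 and 0.033 m and y of blank2_center in the frame of mat between -0.113 and 0.113 m and z of blank2_center in the frame of mat between 0.002 and 0.013 m and x of blank3_center in the frame of mat between -0.033 and 0.033 m and y of blank3_center in the frame of mat between -0.113 and 0.113 m and z of blank3_center in the frame of mat between 0.002 and 0.013 m and value of joint treadle below 0.06 rad and linear speed of each of blank1, blank2, blank3 below 0.02 m/s); the robot touches nothing.
It fails at once if out of star order: two neighbouring knobs tightened past 0.6 rad (first pass) or 1.85 rad (second pass) while the two opposite them are both still below it (((value of joint each of knob1, knob2 above 0.6 rad and value of joint each of knob3, knob4 below 0.6 rad) or (value of joint each of knob2, knob3 above 0.6 rad and value of joint each of knob4, knob1 below 0.6 rad) or (value of joint each of knob3, knob4 above 0.6 rad and value of joint each of knob1, knob2 below 0.6 rad) or (value of joint each of knob4, knob1 above 0.6 rad and value of joint each of knob2, knob3 below 0.6 rad)) or ((value of joint each of knob1, knob2 above 1.85 rad and value of joint each of knob3, knob4 below 1.85 rad) or (value of joint each of knob2, knob3 above 1.85 rad and value of joint each of knob4, knob1 below 1.85 rad) or (value of joint each of knob3, knob4 above 1.85 rad and value of joint each of knob1, knob2 below 1.85 rad) or (value of joint each of knob4, knob1 above 1.85 rad and value of joint each of knob2, knob3 below 1.85 rad))).
It fails at once if a knob tightened past 1.75 rad while another is still below 0.6 rad (value of joint any of knob1, knob2, knob3, knob4 above 1.75 rad and value of joint any of knob1, knob2, knob3, knob4 below 0.6 rad).
It fails at once if treadle pressed (over 0.15 rad) before the cover is tight (value of joint treadle above 0.15 rad and value of joint any of knob1, knob2, knob3, knob4 below 2 rad).
It fails at once if a blank lifted off the bench (over 25 mm) instead of slid (height (world z) of any of blank1_center, blank2_center, blank3_center above 0.032 m).
It fails at once if another thing on the bench moved by more than 50 mm (distance of any of spray_can, wrench, hammer, brush, mug, case from where it was at the start of the episode above 0.05 m).
Of blank1, blank2, blank3 only 1 to 3 are there at a start; the rules pass over those that are not, and their reading is None.
At some moment in a run one of blank1, blank2, blank3 may be knocked a few centimetres aside while the robot is not near it.
Once in a run the grip may slacken for a moment while it holds something.
It also fails if it takes over 210 s, if anything falls off the work surface, if the arm or the gripper's body presses on something with over 40 N, if the wrist force passes 120 N, or if a joint passes its speed limit or range.

## Working session

There is one attempt and no reset: what is moved stays moved. The work goes in short steps, Python scripts to look and compute and a tool call to move; the robot and the scene stay as the last step left them, time stands still between calls to the robot, and variables do not carry over. Pictures are saved under pics/ and viewed, and the job is handed in when it is done.

Besides the shell and the picture viewer there is one more tool, called after "Request:" as name([rows], argument=value, ...), one row to a line, values as JSON. arm_command: Moves the arm, as the interface text tells. Its arguments: {"type":"object","properties":{"steps":{"type":"array","items":{"type":"object","properties":{"offset":{"type":"array","items":{"type":"number"}},"rot":{"type":"array","items":{"type":"number"}},"grip":{"type":"number"}}}},"grip_force":{"type":"number"}},"required":["steps"]}

```bash
ls; mkdir -p pics; python3 - <<'E'
from station import env
import cv2
s=env.state(); print(s)
for n in ["scene","side","wrist"]:
    c=env.get_calibration(n); print(n,c)
    im=env.camera(n); cv2.imwrite(f"pics/a_{n}.png",im[:,:,::-1])
E
```

```text
pics
{'time_s': 0.0, 'qpos': array([-1.34703546e+00,  2.87182138e-01,  1.57821006e+00, -1.33695028e-05,
        1.27861062e+00, -1.49976109e-01]), 'dq': array([ 4.16483225e-04, -1.50551379e-03, -1.45212741e-03, -6.81190227e-05,
        4.97528130e-04,  1.12298887e-03]), 'joint_efforts': array([-1.54649420e-03, -4.05980122e+01, -2.92625624e+01, -1.69993809e-04,
        5.86485170e-03, -4.33283617e-06]), 'eef_pos': array([ 0.24631291, -0.62765622,  0.20111839]), 'tool_rot': array([-0.69475993, -0.13222091,  0.69483183, -0.13051816]), 'wrist_force': array([-0.58592048, -0.51506615, -1.35150138]), 'ft_torque': array([-0.0332785 ,  0.01991575,  0.01519729]), 'finger_gap': 0.08525749531736466}
scene {'fx': 428.57176135360044, 'fy': 428.57176135360044, 'cx': 254.76589852379465, 'cy': 195.23682463523156, 'extrinsics': array([[ 0.53394784,  0.68552899, -0.49492395,  1.23920993],
       [ 0.8455119 , -0.43079697,  0.31547361, -0.41310861],
       [ 0.00305457, -0.58691054, -0.80964603,  1.23310087],
       [ 0.        ,  0.        ,  0.        ,  1.        ]])}
side {'fx': 412.1716544752766, 'fy': 412.1716544752766, 'cx': 255.38155006705384, 'cy': 184.6485738291518, 'extrinsics': array([[-0.71881708, -0.40986411,  0.56152776, -0.33223791],
       [-0.69498806,  0.44356792, -0.56589672,  0.87335639],
       [-0.01713495, -0.79703131, -0.60369486,  1.00628138],
       [ 0.        ,  0.        ,  0.        ,  1.        ]])}
wrist {'fx': 297.3186396354542, 'fy': 297.3186396354542, 'cx': 251.2268707692506, 'cy': 189.09191940104142, 'extrinsics': array([[ 0.36426829, -0.89866166, -0.24436824,  0.30841754],
       [-0.93129039, -0.35223862, -0.09287709, -0.60267249],
       [-0.00261086,  0.26140998, -0.96522433,  0.37255877],
       [ 0.        ,  0.        ,  0.        ,  1.        ]])}
```

View pics/a_scene.png

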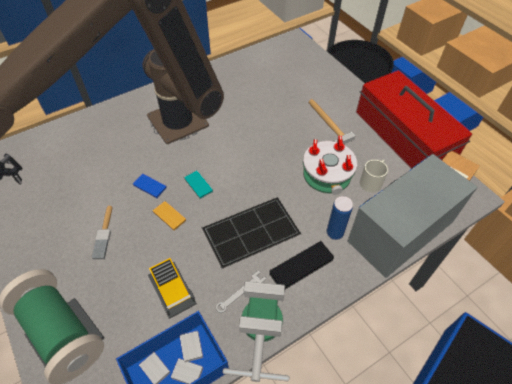

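View pics/a_side.png

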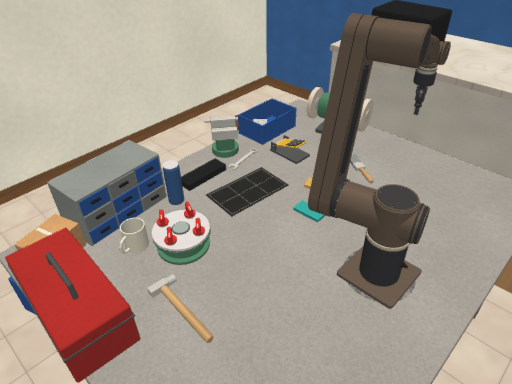

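View pics/a_wrist.png

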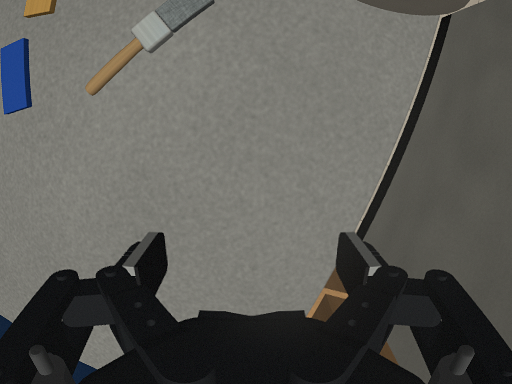

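```bash
cat > h.py <<'E'
import numpy as np, cv2
from scipy.spatial.transform import Rotation as R
try:
    from station import env
except Exception as e: print(e)
def ray(cal,u,v,fish=False):
    x=(u-cal['cx'])/cal['fx'];y=(v-cal['cy'])/cal['fy']
    if fish:
        r=np.hypot(x,y); d=np.array([x/r*np.sin(r),y/r*np.sin(r),np.cos(r)]) if r>1e-9 else np.array([0,0,1.])
    else: d=np.array([x,y,1.])
    E=cal['extrinsics']; return E[:3,3],E[:3,:3]@d
def toplane(cal,u,v,z,fish=False):
    o,d=ray(cal,u,v,fish); return o+d*(z-o[2])/d[2]
def proj(cal,p,fish=False):
    E=cal['extrinsics'];q=E[:3,:3].T@(np.asarray(p)-E[:3,3])
    if fish:
        rr=np.hypot(q[0],q[1]);a=np.arctan2(rr,q[2]);return cal['cx']+cal['fx']*a*q[0]/rr,cal['cy']+cal['fy']*a*q[1]/rr
    return cal['cx']+cal['fx']*q[0]/q[2],cal['cy']+cal['fy']*q[1]/q[2]
def crop(im,u0,v0,u1,v1,k,fn):
    c=im[v0:v1,u0:u1]; c=cv2.resize(c,None,fx=k,fy=k,interpolation=cv2.INTER_CUBIC)
    cv2.imwrite(fn,c)
E
python3 - <<'E'
from h import *
im=cv2.imread('pics/a_scene.png')
crop(im,120,160,310,300,4,'pics/c1.png')
crop(im,290,120,390,220,6,'pics/c2.png')
crop(im,140,250,210,320,8,'pics/c3.png')
im=cv2.imread('pics/a_side.png')
crop(im,130,190,230,270,7,'pics/c4.png')
E
```

```text
(no output)
```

View pics/c1.png

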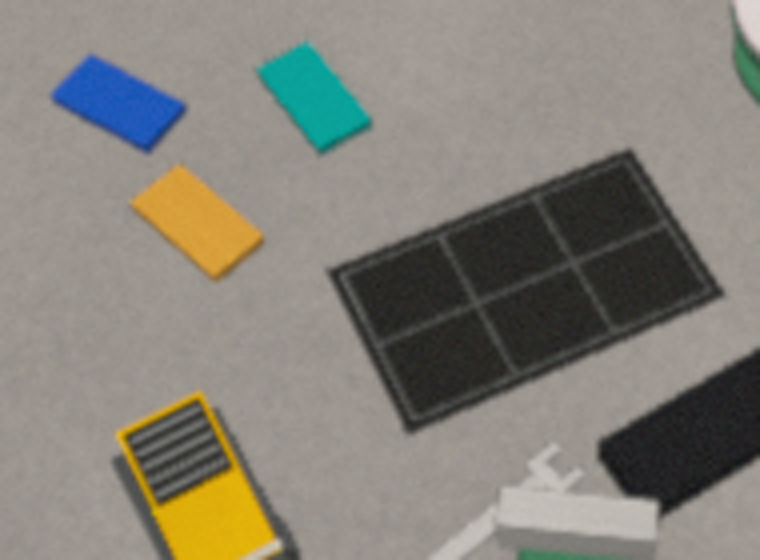

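View pics/c2.png

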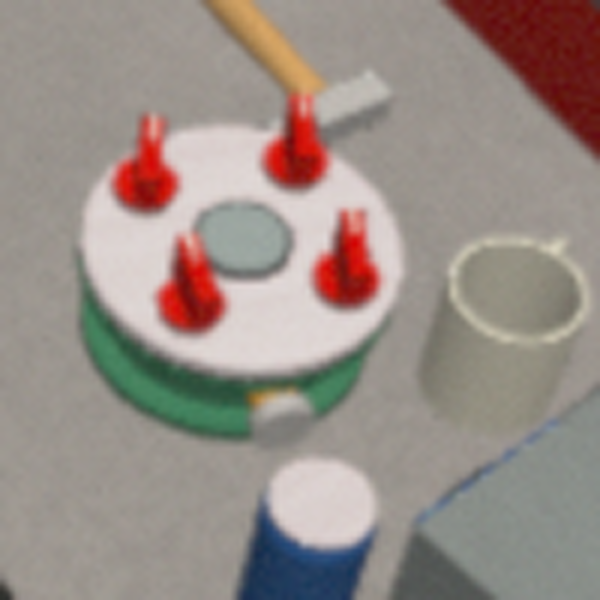

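View pics/c3.png

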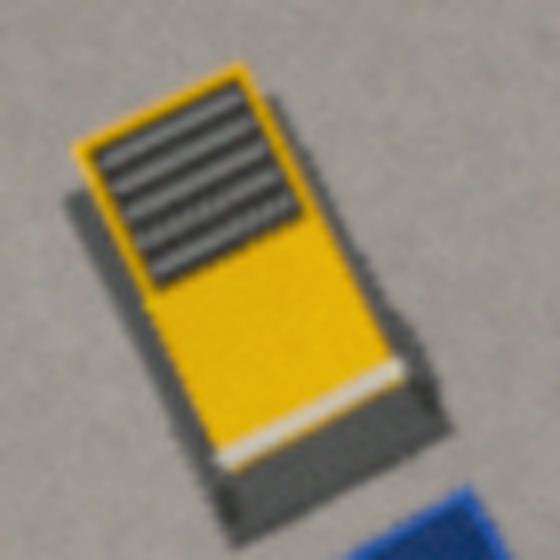

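View pics/c4.png

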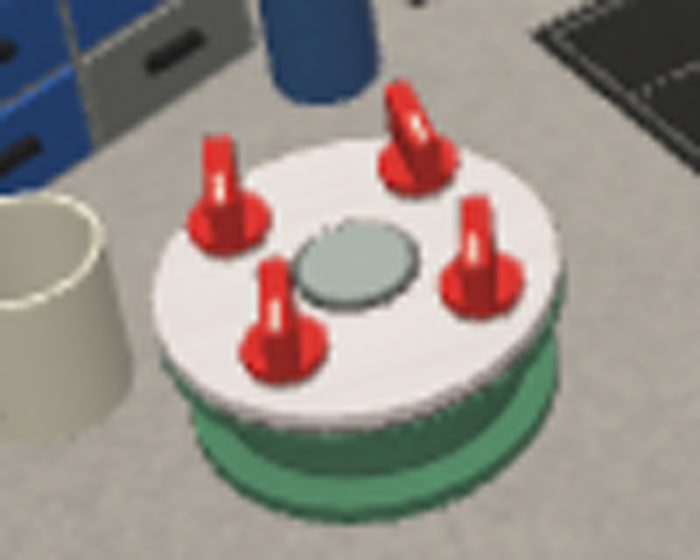

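```bash
python3 - <<'E'
from h import *
np.set_printoptions(precision=4,suppress=True)
c=env.get_calibration('scene'); s=env.get_calibration('side')
f=lambda u,v,k,u0,v0:(u0+(u+.5)/k-.5,v0+(v+.5)/k-.5)
def S(pts,k,u0,v0,z,cal=c): return np.array([toplane(cal,*f(u,v,k,u0,v0),z) for u,v in pts])
print('hubs',S([(145,184),(296,158),(347,276),(192,298)],6,290,120,.09),S([(243,238)],6,290,120,.083))
print('wingtops',S([(150,118),(301,97),(351,213),(190,238)],6,290,120,.124))
print('hubs side',S([(229,222),(418,165),(482,285),(284,350)],7,130,190,.09,s),S([(356,262)],7,130,190,.083,s))
m=S([(330,270),(631,151),(722,294),(409,431)],4,120,160,0);print('mat',m,m.mean(0))
print(np.linalg.norm(m[1]-m[0]),np.linalg.norm(m[2]-m[1]),np.arctan2(*(m[1]-m[0])[1::-1]),np.arctan2(*(m[2]-m[1])[1::-1]))
for n,p in dict(brass=[(131,203),(180,165),(264,237),(219,279)],blue=[(52,95),(92,56),(187,105),(149,150)],turq=[(258,70),(307,43),(372,123),(321,152)]).items():
    b=S(p,4,120,160,.014);print(n,b[:,:2].tolist(),b.mean(0))
print('treadle',S([(92,150),(236,80),(302,215),(160,288)],8,140,250,.069), S([(240,548),(455,432)],8,140,250,.0),S([(75,145),(240,63)],8,140,250,.07))
E
```

```text
hubs [[0.4848 0.3163 0.09  ]
 [0.5162 0.4056 0.09  ]
 [0.6041 0.3725 0.09  ]
 [0.5695 0.2864 0.09  ]] [[0.545  0.3441 0.083 ]]
wingtops [[0.4671 0.3284 0.124 ]
 [0.5011 0.4145 0.124 ]
 [0.5877 0.3811 0.124 ]
 [0.5537 0.2916 0.124 ]]
hubs side [[0.607  0.3685 0.09  ]
 [0.5734 0.2815 0.09  ]
 [0.4856 0.3143 0.09  ]
 [0.5182 0.4024 0.09  ]] [[0.5473 0.3404 0.083 ]]
mat [[ 0.5033 -0.1537  0.    ]
 [ 0.5359  0.1302  0.    ]
 [ 0.6983  0.1122  0.    ]
 [ 0.6686 -0.1715  0.    ]] [ 0.6015 -0.0207  0.    ]
0.2857754736602277 0.16330007087600595 1.4561956231877833 -0.11027427923114974
brass [[0.3616348242503571, -0.2689857420906944], [0.3476825083648404, -0.21642909775230967], [0.45312852784905744, -0.18838088912752737], [0.4703457144331906, -0.23876074072805759]] [ 0.4082 -0.2281  0.014 ]
blue [[0.21688185111128044, -0.28044993018194797], [0.1944094904206879, -0.2320668933932394], [0.2913567888921337, -0.18303158742784903], [0.3186358656766779, -0.23247612101458412]] [ 0.2553 -0.232   0.014 ]
turq [[0.28934367037630426, -0.11147159003055956], [0.2849363514125023, -0.059218822196512866], [0.3966125398333389, -0.053090568356367995], [0.4005652242045533, -0.10615383181822236]] [ 0.3429 -0.0825  0.014 ]
treadle [[ 0.5907 -0.3653  0.069 ]
 [ 0.5928 -0.3072  0.069 ]
 [ 0.6561 -0.3107  0.069 ]
 [ 0.6546 -0.3672  0.069 ]] [[ 0.7293 -0.383   0.    ]
 [ 0.7319 -0.2954  0.    ]] [[ 0.586  -0.3698  0.07  ]
 [ 0.5877 -0.3029  0.07  ]]
```

```bash
cat >> h.py <<'E'
np.set_printoptions(precision=4,suppress=True)
def tool():
    s=env.state(); return s,np.array(s['eef_pos']),R.from_quat(s['tool_rot'])
def plan(p,yaw):
    """tool down, jaw (tool y) at world yaw (mod pi -> nearest)."""
    s,p0,r0=tool()
    best=None
    for y in (yaw,yaw+np.pi):
        yy=np.array([np.cos(y),np.sin(y),0]);xx=np.array([0,0,-1.]);T=R.from_matrix(np.c_[xx,yy,np.cross(xx,yy)])
        rv=(r0.inv()*T).as_rotvec()
        print('off mm',(r0.inv().apply(np.array(p)-p0)*1000).round(1),'rot',rv.round(3),'q',s['qpos'].round(2))
def wcam(fn):
    c=env.get_calibration('wrist'); im=env.camera('wrist')[:,:,::-1]; cv2.imwrite(fn,im)
    import pickle; pickle.dump(c,open(fn[:-3]+'pkl','wb')); return c,im
def status():
    s,p,r=tool(); y=r.apply([0,1,0]); print('t',round(s['time_s'],2),'p',p,'xax',r.apply([1,0,0]),'jawyaw',round(np.arctan2(y[1],y[0]),3),'q',s['qpos'].round(3),'F',s['wrist_force'].round(1),'M',s['ft_torque'].round(2),'gap',round(s['finger_gap'],4))
E
python3 - <<'E'
from h import *
status()
s,p0,r0=tool(); E=env.get_calibration('wrist')['extrinsics']
print('cam in tool',r0.inv().apply(E[:3,3]-p0),'axis',r0.inv().apply(E[:3,2]))
plan([0.52,-0.30,0.30],-.5); plan([0.50,0.30,0.28],0.4)
E
```

```text
t 0.15 p [ 0.2464 -0.6278  0.2014] xax [-0.0004  0.0018 -1.    ] jawyaw -1.197 q [-1.347  0.287  1.578  0.     1.279 -0.15 ] F [ 0.4 -0.   0.2] M [-0.05  0.    0.02] gap 0.0853
cam in tool [-0.1713 -0.001  -0.067 ] axis [ 0.9651 -0.0007  0.2617]
off mm [ -98.1 -205.5 -374.4] rot [-0.697 -0.001  0.002] q [-1.35  0.29  1.58  0.    1.28 -0.15]
off mm [ -98.1 -205.5 -374.4] rot [2.445 0.002 0.001] q [-1.35  0.29  1.58  0.    1.28 -0.15]
off mm [ -77.  -771.3 -574.9] rot [-1.597 -0.002  0.001] q [-1.35  0.29  1.58  0.    1.28 -0.15]
off mm [ -77.  -771.3 -574.9] rot [1.545 0.001 0.002] q [-1.35  0.29  1.58  0.    1.28 -0.15]
```

Request:
arm_command([
  {"offset":[-98,-205,-374],"rot":[-0.8,0,0],"grip":0.5},
  {"offset":[-98,-205,-374],"rot":[-0.8,0,0],"grip":0.5},
  {"offset":[-98,-205,-374],"rot":[-0.8,0,0],"grip":0.5},
  {"offset":[-98,-205,-374],"rot":[-0.8,0,0],"grip":0.5},
  {"offset":[-98,-205,-374],"rot":[-0.8,0,0],"grip":0.5},
  {"offset":[-98,-205,-374],"rot":[-0.8,0,0],"grip":0.5},
  {"offset":[-98,-205,-374],"rot":[-0.8,0,0],"grip":0.5},
  {"offset":[-98,-771,-575],"rot":[-1.6,0,0],"grip":0.5},
  {"offset":[-98,-771,-575],"rot":[-1.6,0,0],"grip":0.5},
  {"offset":[-98,-771,-575],"rot":[-1.6,0,0],"grip":0.5},
], grip_force=60)

```text
time_s: 1.4
eef_pos: [0.5132, -0.1116, 0.3001]
tool_rot: [0.455, 0.541, -0.455, 0.541]
wrist_force: [0.1, -0.7, -0.8]
finger_gap: 0.0427
```

```bash
python3 - <<'E'
from h import *
status()
plan([0.53,0.30,0.26],0.4)
im=env.camera('scene');cv2.imwrite('pics/b_scene.png',im[:,:,::-1])
wcam('pics/b_w.png')
E
```

```text
t 1.4 p [ 0.5132 -0.1116  0.3001] xax [-0.0003  0.0004 -1.    ] jawyaw 0.171 q [-0.408 -0.109  1.823  0.     1.427 -0.579] F [ 0.1 -0.7 -0.8] M [ 0.02 -0.06  0.03] gap 0.0427
off mm [  40.3   86.7 -402.7] rot [-0.229 -0.     0.   ] q [-0.41 -0.11  1.82  0.    1.43 -0.58]
off mm [  40.3   86.7 -402.7] rot [2.913 0.    0.001] q [-0.41 -0.11  1.82  0.    1.43 -0.58]
```

View pics/b_scene.png

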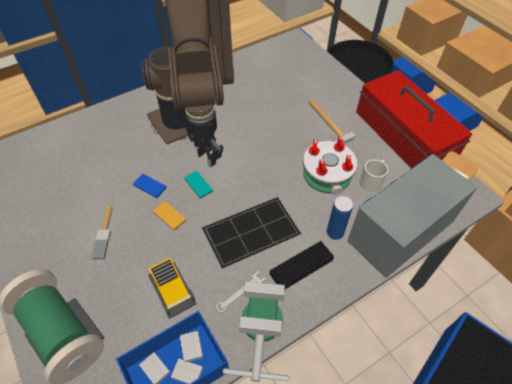

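View pics/b_w.png

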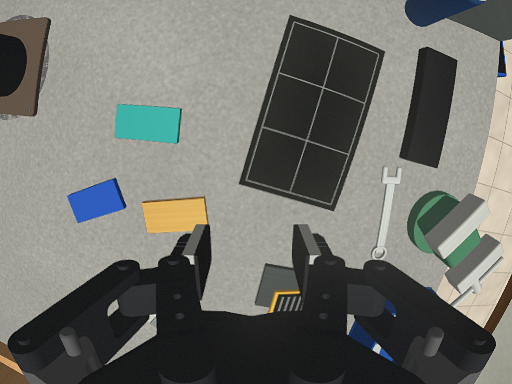

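Request:
arm_command([
  {"offset":[30,126,-366],"rot":[-0.23,0,0],"grip":0.5},
  {"offset":[30,126,-366],"rot":[-0.23,0,0],"grip":0.5},
  {"offset":[30,126,-366],"rot":[-0.23,0,0],"grip":0.5},
  {"offset":[30,126,-366],"rot":[-0.23,0,0],"grip":0.5},
  {"offset":[30,126,-366],"rot":[-0.23,0,0],"grip":0.5},
  {"offset":[30,126,-366],"rot":[-0.23,0,0],"grip":0.5},
  {"offset":[30,126,-366],"rot":[-0.23,0,0],"grip":0.5},
  {"offset":[30,126,-366],"rot":[-0.23,0,0],"grip":0.5},
  {"offset":[30,126,-366],"rot":[-0.23,0,0],"grip":0.5},
])

```text
time_s: 2.62
eef_pos: [0.578, 0.2665, 0.2706]
tool_rot: [0.392, 0.588, -0.393, 0.588]
wrist_force: [0.4, 0.9, 1.3]
finger_gap: 0.0426
```

```bash
python3 - <<'E'
from h import *
status()
c,im=wcam('pics/d_w.png')
crop(im,90,0,430,240,2.3,'pics/d_wc.png')
E
```

```text
t 2.62 p [0.578  0.2665 0.2706] xax [ 0.     -0.0006 -1.    ] jawyaw 0.394 q [ 0.273  0.159  1.603 -0.001  1.38  -0.12 ] F [0.4 0.9 1.3] M [ 0.02  0.02 -0.05] gap 0.0426
```

View pics/d_w.png

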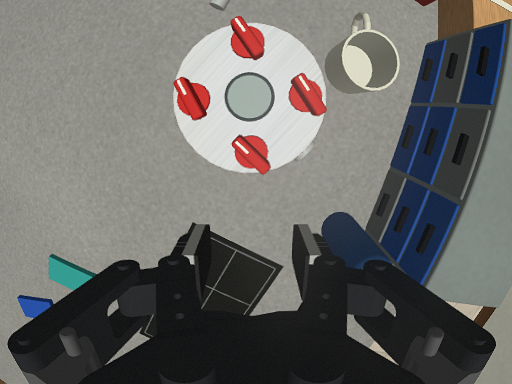

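View pics/d_wc.png

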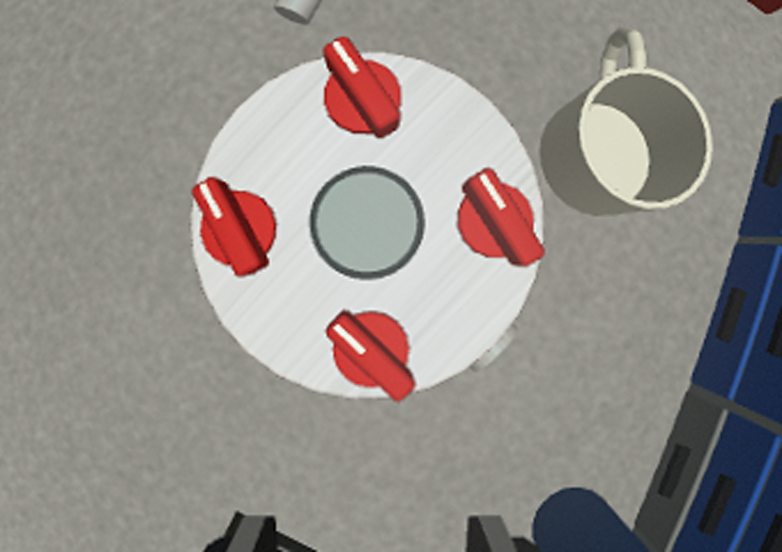

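```bash
python3 - <<'E'
from h import *
im=cv2.imread('pics/d_w.png')
crop(im,165,10,335,180,4.6,'pics/d_wd.png')
E
```

```text
(no output)
```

View pics/d_wd.png

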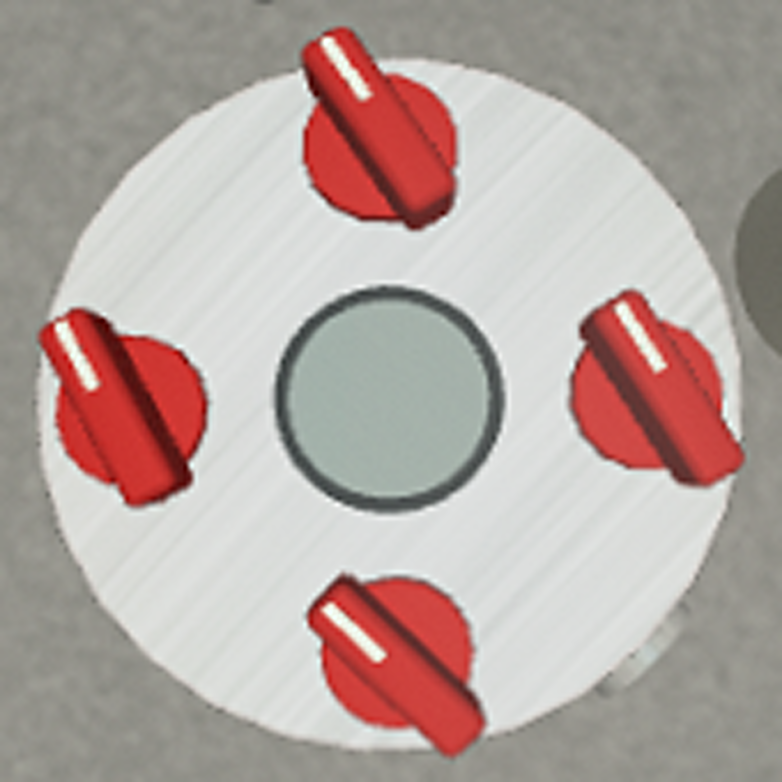

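```bash
python3 - <<'E'
from h import *
import pickle
c=pickle.load(open('pics/d_w.pkl','rb'))
P=lambda u,v,z:toplane(c,165+(u+.5)/4.6-.5,10+(v+.5)/4.6-.5,z,True)
H={'top':((380,146),(325,40),(364,97)),'left':((132,410),(62,325),(93,388)),'right':((648,394),(622,306),(658,369)),'bottom':((397,652),(328,607),(380,660))}
C=[]
for n,(h,a,b) in H.items():
    h=P(*h,.094);a=P(*a,.124);b=P(*b,.124);d=b-a;C.append(h)
    print(n,'hub',h[:2],'wing yaw',np.arctan2(d[1],d[0]),'len',np.linalg.norm(d),'line offset',np.cross(d,h-a)[2]/np.linalg.norm(d), 'radial',np.arctan2(h[1]-.343,h[0]-.545))
C=np.array(C);m=C.mean(0);print(m,np.linalg.norm(C-m,axis=1),np.arctan2(C[:,1]-m[1],C[:,0]-m[0]), P(390,398,.082))
E
```

```text
top hub [0.5171 0.4031] wing yaw -0.6222577802242037 len 0.017157655646446706 line offset 0.00010540444358106708 radial 2.004614266222251
left hub [0.4847 0.3168] wing yaw -0.7325929823916688 len 0.01707777359864797 line offset 0.0012153124400486942 radial -2.732416775893815
right hub [0.604  0.3705] wing yaw -0.6478260808871429 len 0.016890255026079878 line offset 0.00048185369882528016 radial 0.4364711368557842
bottom hub [0.571  0.2842] wing yaw -0.41172280225325397 len 0.017423426720602916 line offset 0.0012663837510861714 radial -1.1545436588809983
[0.5442 0.3437 0.094 ] [0.0653 0.0653 0.0656 0.0652] [ 1.998  -2.7181  0.4221 -1.1477] [0.5443 0.344  0.082 ]
```

```bash
cat >> h.py <<'E'
PC=np.array([.5443,.3438])
K={n:PC+.066*np.array([np.cos(a),np.sin(a)]) for n,a in dict(T=1.996,L=-2.717,R=.425,B=-1.146).items()}
E
python3 - <<'E'
from h import *
plan([*K['L'],.16],.838); plan([*K['L'],.1],.838)
E
```

```text
off mm [110.7 -67.5 -82.4] rot [-0.445  0.001 -0.   ] q [ 0.27  0.16  1.6  -0.    1.38 -0.12]
off mm [110.7 -67.5 -82.4] rot [ 2.697 -0.    -0.001] q [ 0.27  0.16  1.6  -0.    1.38 -0.12]
off mm [170.7 -67.5 -82.5] rot [-0.445  0.001 -0.   ] q [ 0.27  0.16  1.6  -0.    1.38 -0.12]
off mm [170.7 -67.5 -82.5] rot [ 2.697 -0.    -0.001] q [ 0.27  0.16  1.6  -0.    1.38 -0.12]
```

Request:
arm_command([
  {"offset":[100,-68,-82],"rot":[-0.445,0,0],"grip":0.5},
  {"offset":[100,-68,-82],"rot":[-0.445,0,0],"grip":0.5},
  {"offset":[100,-68,-82],"rot":[-0.445,0,0],"grip":0.5},
  {"offset":[100,-68,-82],"rot":[-0.445,0,0],"grip":0.5},
  {"offset":[135,-68,-82],"rot":[-0.445,0,0],"grip":0.5},
  {"offset":[170,-68,-82],"rot":[-0.445,0,0],"grip":0.5},
  {"offset":[171,-68,-82],"rot":[-0.445,0,0],"grip":1},
  {"offset":[171,-68,-82],"rot":[-0.445,0,0],"grip":1},
  {"offset":[171,-68,-82],"rot":[-0.445,0,0],"grip":1},
], grip_force=60)

```text
time_s: 3.8
eef_pos: [0.4853, 0.318, 0.1021]
tool_rot: [0.254, 0.659, -0.252, 0.662]
wrist_force: [0.4, 0.5, 0.3]
finger_gap: 0.0
```

```bash
python3 - <<'E'
from h import *
status(); wcam('pics/e.png')
E
```

```text
t 3.8 p [0.4853 0.318  0.1021] xax [ 0.0042  0.0017 -1.    ] jawyaw 0.84 q [ 0.405  0.18   1.897 -0.     1.06  -0.434] F [0.4 0.5 0.3] M [ 0.01  0.06 -0.01] gap 0.0
```

View pics/e.png

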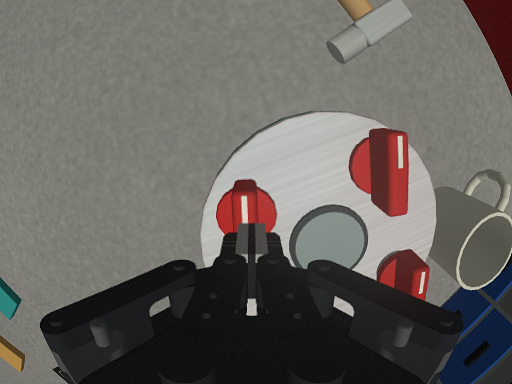

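```bash
python3 - <<'E'
from h import *
import pickle
status()
c=pickle.load(open('pics/e.pkl','rb'))
s,p,r=tool()
print('hub exp',proj(c,[*K['L'],.094],True),'tcp',proj(c,p,True))
for n in K: print(n,proj(c,[*K[n],.094],True),proj(c,[*K[n],.124],True))
print('seen hub',toplane(c,245,212,.094,True))
im=cv2.imread('pics/e.png');crop(im,190,160,330,320,5,'pics/e2.png')
E
```

```text
t 3.85 p [0.4849 0.318  0.1018] xax [ 0.0036  0.0015 -1.    ] jawyaw 0.84 q [ 0.406  0.181  1.898 -0.     1.059 -0.434] F [0.4 0.3 0.1] M [-0.01  0.    0.04] gap 0.0001
hub exp (np.float64(246.537419935104), np.float64(216.32611160720296)) tcp (np.float64(248.83938865137148), np.float64(220.1360158256286))
T (np.float64(379.48384957494295), np.float64(165.75090194781134)) (np.float64(400.48328789902126), np.float64(175.92227035631944))
L (np.float64(246.537419935104), np.float64(216.32611160720296)) (np.float64(245.91629571835068), np.float64(235.38004884770504))
R (np.float64(402.13889038384747), np.float64(276.98235200687765)) (np.float64(419.43582087489654), np.float64(298.1783746884246))
B (np.float64(291.13188708512246), np.float64(320.22720691730683)) (np.float64(295.9643582284303), np.float64(346.96857992157385))
seen hub [0.4813 0.3179 0.094 ]
```

View pics/e2.png

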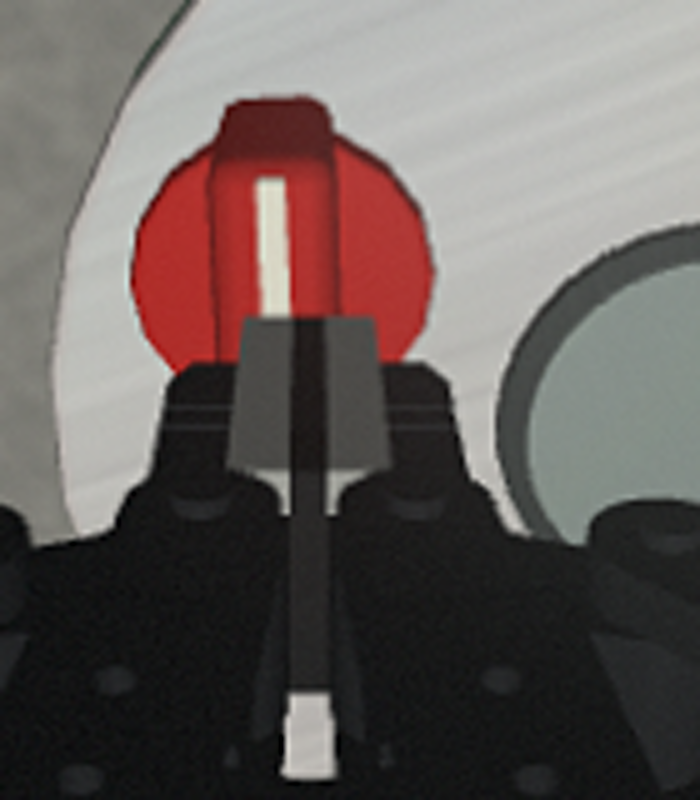

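```bash
python3 - <<'E'
from h import *
s=env.get_calibration('side');im=env.camera('side')[:,:,::-1]
st,p,r=tool()
print(proj(s,p),proj(s,[*K['L'],.124]),proj(s,[*K['L'],.094]))
crop(im,120,130,260,270,5,'pics/f1.png')
c=env.get_calibration('scene');im=env.camera('scene')[:,:,::-1]
print(proj(c,p),proj(c,[*K['L'],.124]),proj(c,[*K['L'],.094]))
crop(im,270,90,370,200,6,'pics/f2.png')
E
```

```text
(np.float64(197.37868439737292), np.float64(228.41733521413204)) (np.float64(197.0667942543379), np.float64(223.03424640355254)) (np.float64(198.02433611032825), np.float64(229.9516352998517))
(np.float64(314.4530878496552), np.float64(147.8513342028653)) (np.float64(314.8170144584952), np.float64(143.57962174674373)) (np.float64(313.83555139066664), np.float64(149.34616910223457))
```

View pics/f1.png

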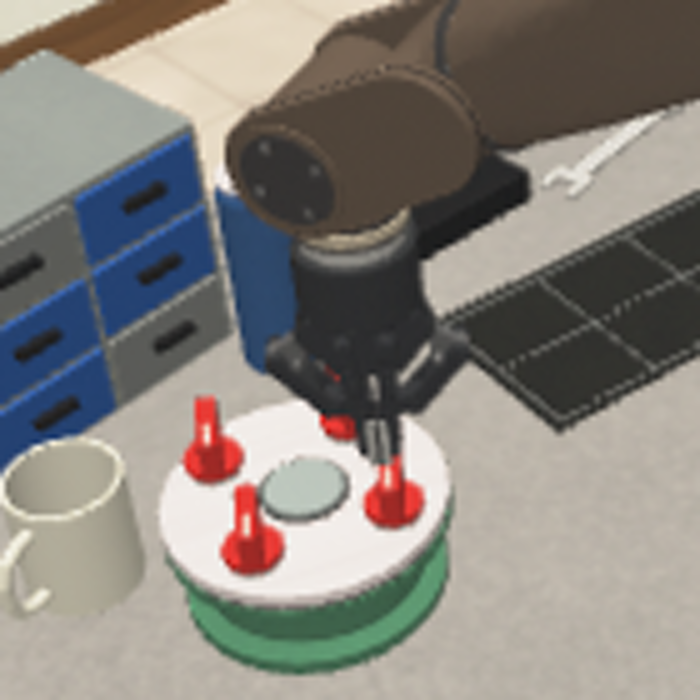

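View pics/f2.png

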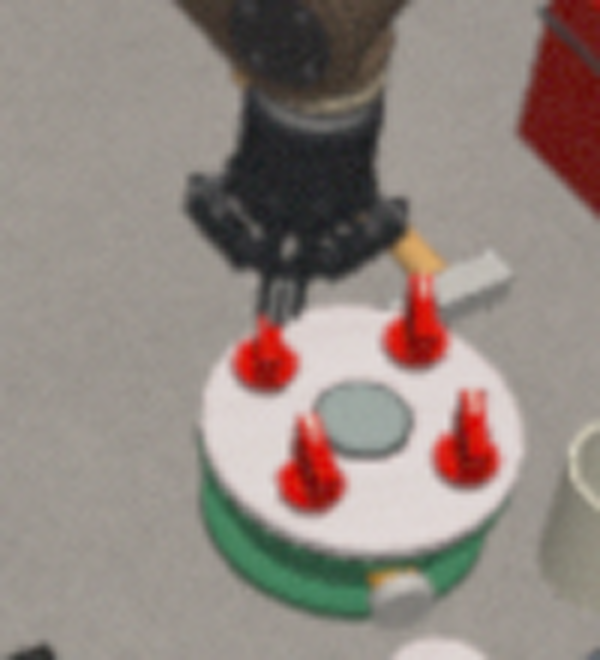

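```bash
python3 - <<'E'
from h import *
def tri(a,b):
    A=[];B=[]
    for cal,(u,v) in ((env.get_calibration('side'),a),(env.get_calibration('scene'),b)):
        o,d=ray(cal,u,v);d/=np.linalg.norm(d);M=np.eye(3)-np.outer(d,d);A.append(M);B.append(M@o)
    A=np.vstack(A);B=np.hstack(B);x,res,_,_=np.linalg.lstsq(A,B,rcond=None);return x,res
print(tri((120+376/5,130+460/5),(270+278/6,90+322/6)))
print(tri((120+393/5,130+460/5),(270+265/6,90+318/6)),'wing near top')
E
```

```text
(array([0.4894, 0.3192, 0.1269]), array([0.]))
(array([0.4822, 0.3132, 0.1272]), array([0.])) wing near top
```

Request:
arm_command([
  {"offset":[-8,0,0],"rot":[0,0,0],"grip":0.5},
  {"offset":[-8,-3,0],"rot":[0,0,0],"grip":0.5},
  {"offset":[-8,-3,0],"rot":[0,0,0],"grip":0.5},
  {"offset":[10,-3,0],"rot":[0,0,0],"grip":0.5},
  {"offset":[23,-3,0],"rot":[0,0,0],"grip":0.5},
  {"offset":[23,-3,0],"rot":[0,0,0],"grip":0.5},
])

```text
time_s: 4.7
eef_pos: [0.4796, 0.3146, 0.0737]
tool_rot: [0.251, 0.662, -0.254, 0.659]
wrist_force: [-0.6, -0.4, 0.1]
finger_gap: 0.0427
```

```bash
python3 - <<'E'
from h import *
status();im=env.camera('side')[:,:,::-1]
a=cv2.resize(im[150:260,130:230],None,fx=4,fy=4,interpolation=2)
c,im=wcam('pics/g.png');b=cv2.resize(im[130:330,160:340],None,fx=2.2,fy=2.2,interpolation=2)
cv2.imwrite('pics/g1.png',np.hstack([a,b]))
E
```

```text
t 4.7 p [0.4796 0.3146 0.0737] xax [-0.0047 -0.002  -1.    ] jawyaw 0.84 q [ 0.404  0.209  1.922  0.     1.015 -0.437] F [-0.6 -0.4  0.1] M [ 0.01 -0.05 -0.01] gap 0.0427
```

View pics/g1.png

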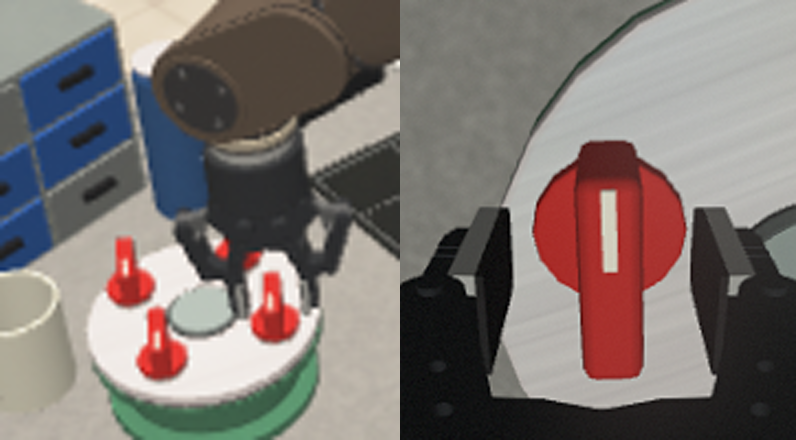

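Request:
arm_command([
  {"offset":[0,0,0],"rot":[0,0,0],"grip":1},
  {"offset":[0,0,0],"rot":[0,0,0],"grip":1},
  {"offset":[0,0,0],"rot":[0,0,0],"grip":1},
  {"offset":[0,0,0],"rot":[0,0,0],"grip":1},
])

```text
time_s: 5.3
eef_pos: [0.4823, 0.3161, 0.0774]
tool_rot: [0.254, 0.66, -0.252, 0.661]
wrist_force: [1.9, 3.5, 1.7]
finger_gap: 0.0128
```

```bash
python3 - <<'E'
from h import *
status()
c,im=wcam('pics/h.png');b=cv2.resize(im[130:330,160:340],None,fx=2.2,fy=2.2,interpolation=2)
cv2.imwrite('pics/h1.png',b)
E
```

```text
t 5.3 p [0.4823 0.3161 0.0774] xax [ 0.0025  0.0018 -1.    ] jawyaw 0.84 q [ 0.404  0.206  1.918  0.001  1.014 -0.437] F [1.9 3.5 1.7] M [ 0.41 -0.31 -0.12] gap 0.0128
```

View pics/h1.png

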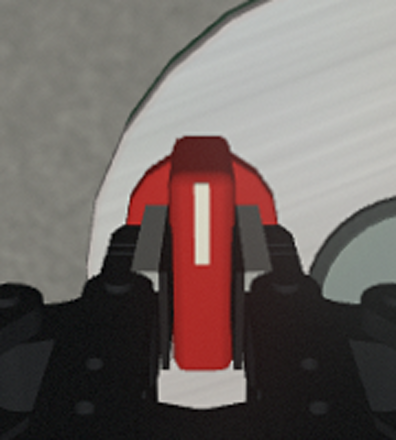

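Request:
arm_command([
  {"offset":[0,0,0],"rot":[0.15,0,0],"grip":1},
  {"offset":[0,0,0],"rot":[0.3,0,0],"grip":1},
  {"offset":[0,0,0],"rot":[0.45,0,0],"grip":1},
  {"offset":[0,0,0],"rot":[0.6,0,0],"grip":1},
  {"offset":[0,0,0],"rot":[0.75,0,0],"grip":1},
  {"offset":[0,0,0],"rot":[0.88,0,0],"grip":1},
  {"offset":[0,0,0],"rot":[0.88,0,0],"grip":1},
])

```text
time_s: 6.22
eef_pos: [0.4836, 0.3167, 0.0774]
tool_rot: [0.513, 0.489, -0.508, 0.49]
wrist_force: [6.0, 5.4, -2.0]
finger_gap: 0.0127
```

```bash
python3 - <<'E'
from h import *
status()
c,im=wcam('pics/i.png');b=cv2.resize(im[50:330,100:400],None,fx=2,fy=2,interpolation=2)
cv2.imwrite('pics/i1.png',b)
E
```

```text
t 6.22 p [0.4836 0.3167 0.0774] xax [ 0.0062  0.0037 -1.    ] jawyaw -0.041 q [0.404 0.207 1.917 0.001 1.01  0.444] F [ 6.   5.4 -2. ] M [ 0.8  -0.84 -0.09] gap 0.0127
```

View pics/i1.png

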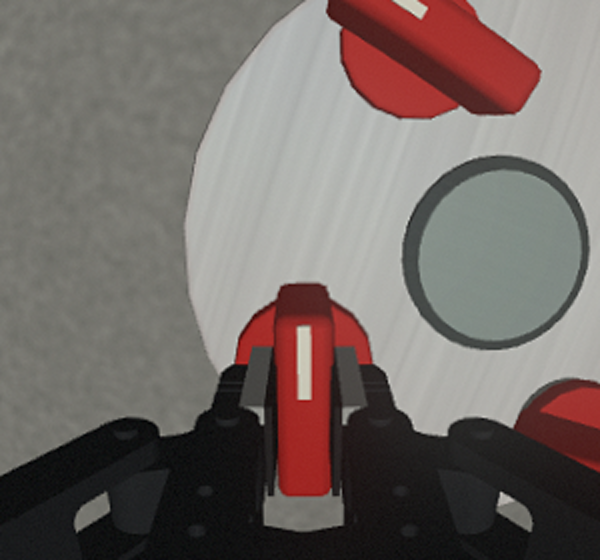

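```bash
python3 - <<'E'
from h import *
plan([*K['R'],.14],.923);plan([*K['R'],.077],.923)
E
```

```text
off mm [-61.6 118.9 -59.4] rot [-0.963 -0.001 -0.007] q [0.4  0.21 1.92 0.   1.01 0.44]
off mm [-61.6 118.9 -59.4] rot [ 2.178 -0.009  0.001] q [0.4  0.21 1.92 0.   1.01 0.44]
off mm [  1.3 118.5 -59.2] rot [-0.963 -0.001 -0.007] q [0.4  0.21 1.92 0.   1.01 0.44]
off mm [  1.3 118.5 -59.2] rot [ 2.178 -0.009  0.001] q [0.4  0.21 1.92 0.   1.01 0.44]
```

Request:
arm_command([
  {"offset":[0,0,0],"rot":[0,0,0],"grip":0.5},
  {"offset":[0,0,0],"rot":[0,0,0],"grip":0.5},
  {"offset":[0,0,0],"rot":[0,0,0],"grip":0.5},
  {"offset":[-62,0,0],"rot":[0,0,0],"grip":0.5},
  {"offset":[-62,40,-20],"rot":[-0.18,0,0],"grip":0.5},
  {"offset":[-62,80,-40],"rot":[-0.36,0,0],"grip":0.5},
  {"offset":[-62,119,-59],"rot":[-0.55,0,0],"grip":0.5},
  {"offset":[-62,119,-59],"rot":[-0.73,0,0],"grip":0.5},
  {"offset":[-62,119,-59],"rot":[-0.9,0,0],"grip":0.5},
  {"offset":[-62,119,-59],"rot":[-0.963,0,-0.005],"grip":0.5},
])

```text
time_s: 7.52
eef_pos: [0.6022, 0.3693, 0.1379]
tool_rot: [0.222, 0.672, -0.226, 0.669]
wrist_force: [0.4, -0.1, 0.1]
finger_gap: 0.0425
```

```bash
python3 - <<'E'
from h import *
status()
plan([*K['R'],.077],.923)
c,im=wcam('pics/j.png');b=cv2.resize(im[0:330,100:450],None,fx=2,fy=2,interpolation=2)
cv2.imwrite('pics/j1.png',b)
E
```

```text
t 7.53 p [0.6022 0.3693 0.1379] xax [-0.0059 -0.003  -1.    ] jawyaw 0.926 q [ 0.407  0.41   1.539 -0.     1.199 -0.519] F [ 0.4 -0.1  0.1] M [ 0.02 -0.08 -0.03] gap 0.0425
off mm [60.9  3.1  0.9] rot [ 0.003 -0.003  0.006] q [ 0.41  0.41  1.54 -0.    1.2  -0.52]
off mm [60.9  3.1  0.9] rot [-3.138 -0.009 -0.005] q [ 0.41  0.41  1.54 -0.    1.2  -0.52]
```

View pics/j1.png

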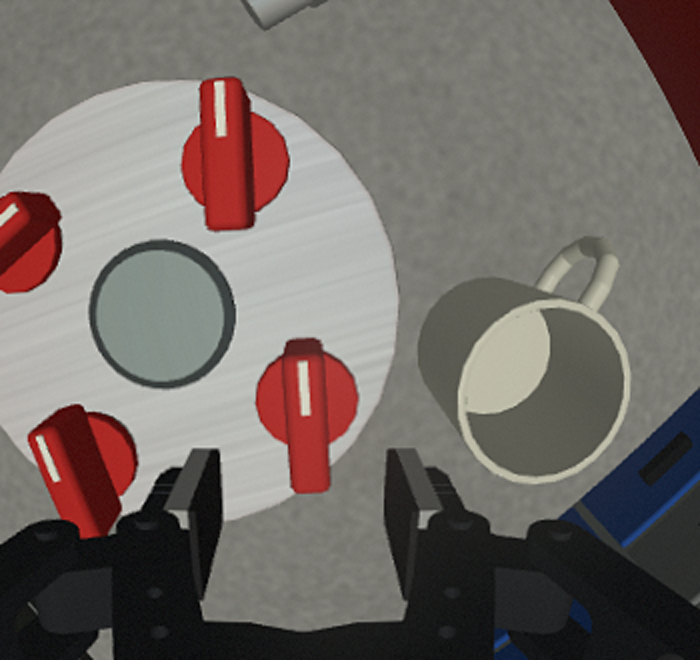

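Request:
arm_command([
  {"offset":[40,2,0],"rot":[0,0,0],"grip":0.5},
  {"offset":[61,2,1],"rot":[0,0,0],"grip":0.5},
  {"offset":[61,2,1],"rot":[0,0,0],"grip":1},
  {"offset":[61,2,1],"rot":[0,0,0],"grip":1},
  {"offset":[61,2,1],"rot":[0,0,0],"grip":1},
  {"offset":[61,2,1],"rot":[0.17,0,0],"grip":1},
  {"offset":[61,2,1],"rot":[0.35,0,0],"grip":1},
  {"offset":[61,2,1],"rot":[0.53,0,0],"grip":1},
  {"offset":[61,2,1],"rot":[0.71,0,0],"grip":1},
  {"offset":[61,2,1],"rot":[0.89,0,0],"grip":1},
])

```text
time_s: 8.82
eef_pos: [0.6038, 0.3696, 0.0773]
tool_rot: [0.49, 0.507, -0.495, 0.507]
wrist_force: [-2.8, -3.2, -3.7]
finger_gap: 0.0128
```

```bash
python3 - <<'E'
from h import *
status()
plan([*K['T'],.14],.949)
c,im=wcam('pics/k.png');b=cv2.resize(im[0:330,100:450],None,fx=2,fy=2,interpolation=2)
cv2.imwrite('pics/k1.png',b)
E
```

```text
t 8.82 p [0.6038 0.3696 0.0773] xax [-0.0054 -0.0041 -1.    ] jawyaw 0.028 q [ 0.407  0.474  1.569 -0.002  1.105  0.379] F [-2.8 -3.2 -3.7] M [-0.5   0.15  0.17] gap 0.0128
off mm [-62.4 -86.1 -36.5] rot [-0.92   0.001  0.007] q [ 0.41  0.47  1.57 -0.    1.1   0.38]
off mm [-62.4 -86.1 -36.5] rot [ 2.221  0.008 -0.001] q [ 0.41  0.47  1.57 -0.    1.1   0.38]
```

View pics/k1.png

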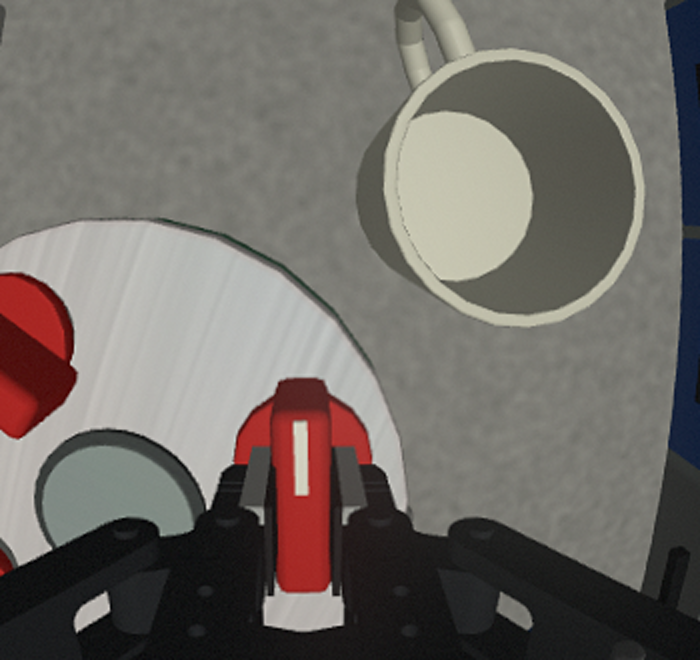

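Request:
arm_command([
  {"offset":[0,0,0],"rot":[0,0,0],"grip":0.5},
  {"offset":[0,0,0],"rot":[0,0,0],"grip":0.5},
  {"offset":[0,0,0],"rot":[0,0,0],"grip":0.5},
  {"offset":[-62,0,0],"rot":[0,0,0],"grip":0.5},
  {"offset":[-62,-30,-12],"rot":[-0.18,0,0],"grip":0.5},
  {"offset":[-62,-60,-24],"rot":[-0.36,0,0],"grip":0.5},
  {"offset":[-62,-86,-36],"rot":[-0.54,0,0],"grip":0.5},
  {"offset":[-62,-86,-36],"rot":[-0.72,0,0],"grip":0.5},
  {"offset":[-62,-86,-36],"rot":[-0.9,0,0],"grip":0.5},
  {"offset":[-62,-86,-36],"rot":[-0.9,0,0.005],"grip":0.5},
])

```text
time_s: 10.12
eef_pos: [0.5177, 0.4042, 0.1405]
tool_rot: [0.223, 0.671, -0.221, 0.672]
wrist_force: [-0.7, 0.0, -0.4]
finger_gap: 0.0428
```

```bash
python3 - <<'E'
from h import *
status()
plan([*K['T'],.077],.949)
c,im=wcam('pics/l.png');b=cv2.resize(im[0:330,100:450],None,fx=2,fy=2,interpolation=2)
cv2.imwrite('pics/l1.png',b)
E
```

```text
t 10.12 p [0.5177 0.4042 0.1405] xax [ 0.0013  0.0012 -1.    ] jawyaw 0.932 q [ 0.508  0.299  1.677  0.     1.163 -0.424] F [-0.7  0.  -0.4] M [ 0.03  0.02 -0.01] gap 0.0428
off mm [63.5 -0.7 -0.3] rot [-0.017  0.    -0.002] q [ 0.51  0.3   1.68  0.    1.16 -0.42]
off mm [63.5 -0.7 -0.3] rot [ 3.125 -0.003 -0.001] q [ 0.51  0.3   1.68  0.    1.16 -0.42]
```

View pics/l1.png

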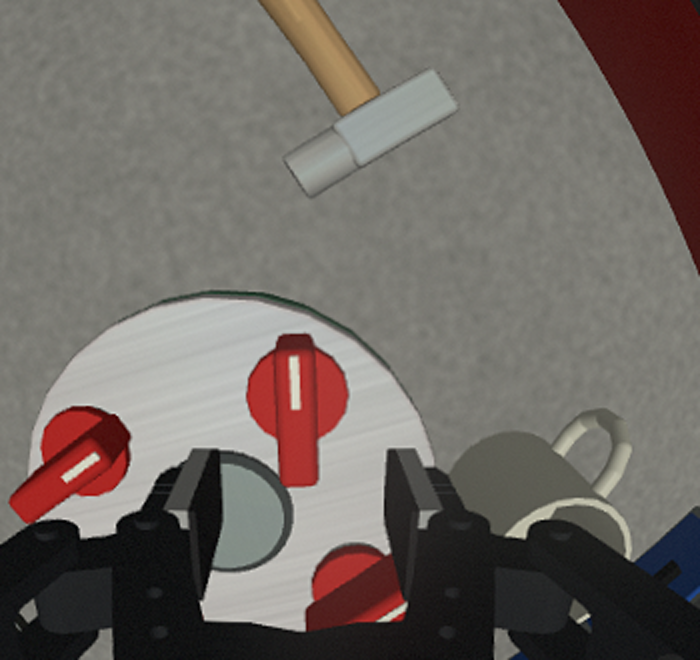

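Request:
arm_command([
  {"offset":[40,-2,0],"rot":[-0.015,0,0],"grip":0.5},
  {"offset":[63,-2,0],"rot":[-0.015,0,0],"grip":0.5},
  {"offset":[63,-2,0],"rot":[-0.015,0,0],"grip":1},
  {"offset":[63,-2,0],"rot":[-0.015,0,0],"grip":1},
  {"offset":[63,-2,0],"rot":[-0.015,0,0],"grip":1},
  {"offset":[63,-2,0],"rot":[0.17,0,0],"grip":1},
  {"offset":[63,-2,0],"rot":[0.35,0,0],"grip":1},
  {"offset":[63,-2,0],"rot":[0.53,0,0],"grip":1},
  {"offset":[63,-2,0],"rot":[0.71,0,0],"grip":1},
  {"offset":[63,-2,0],"rot":[0.89,0,0],"grip":1},
])

```text
time_s: 11.42
eef_pos: [0.5164, 0.4022, 0.0773]
tool_rot: [0.491, 0.509, -0.49, 0.509]
wrist_force: [0.3, 0.6, -4.4]
finger_gap: 0.0124
```

```bash
python3 - <<'E'
from h import *
status()
plan([*K['B'],.14],1.159)
E
```

```text
t 11.43 p [0.5164 0.4022 0.0773] xax [ 0.0007  0.0005 -1.    ] jawyaw 0.038 q [0.507 0.364 1.72  0.    1.057 0.469] F [ 0.3  0.6 -4.4] M [0.02 0.04 0.15] gap 0.0124
off mm [-62.7  50.6 120.5] rot [-1.121 -0.    -0.001] q [0.51 0.36 1.72 0.   1.06 0.47]
off mm [-62.7  50.6 120.5] rot [ 2.021 -0.001  0.   ] q [0.51 0.36 1.72 0.   1.06 0.47]
```

Request:
arm_command([
  {"offset":[0,0,0],"rot":[0,0,0],"grip":0.5},
  {"offset":[0,0,0],"rot":[0,0,0],"grip":0.5},
  {"offset":[0,0,0],"rot":[0,0,0],"grip":0.5},
  {"offset":[-62,0,0],"rot":[0,0,0],"grip":0.5},
  {"offset":[-62,17,40],"rot":[-0.18,0,0],"grip":0.5},
  {"offset":[-62,34,80],"rot":[-0.36,0,0],"grip":0.5},
  {"offset":[-62,51,120],"rot":[-0.54,0,0],"grip":0.5},
  {"offset":[-62,51,120],"rot":[-0.72,0,0],"grip":0.5},
  {"offset":[-62,51,120],"rot":[-0.9,0,0],"grip":0.5},
  {"offset":[-62,51,120],"rot":[-1.08,0,0],"grip":0.5},
])

```text
time_s: 12.68
eef_pos: [0.5727, 0.2842, 0.1393]
tool_rot: [0.155, 0.69, -0.154, 0.69]
wrist_force: [-0.4, 0.0, -0.2]
finger_gap: 0.0429
```

```bash
python3 - <<'E'
from h import *
status()
plan([*K['B'],.077],1.159)
c,im=wcam('pics/m.png');b=cv2.resize(im[0:330,100:450],None,fx=2,fy=2,interpolation=2)
cv2.imwrite('pics/m1.png',b)
E
```

```text
t 12.68 p [0.5727 0.2842 0.1393] xax [ 0.0007  0.0004 -1.    ] jawyaw 1.13 q [ 0.302  0.265  1.723  0.     1.154 -0.828] F [-0.4  0.  -0.2] M [ 0.   -0.06 -0.04] gap 0.0429
off mm [62.3 -1.1 -0.9] rot [-0.029  0.    -0.001] q [ 0.3   0.26  1.72  0.    1.15 -0.83]
off mm [62.3 -1.1 -0.9] rot [ 3.113 -0.001 -0.001] q [ 0.3   0.26  1.72  0.    1.15 -0.83]
```

View pics/m1.png

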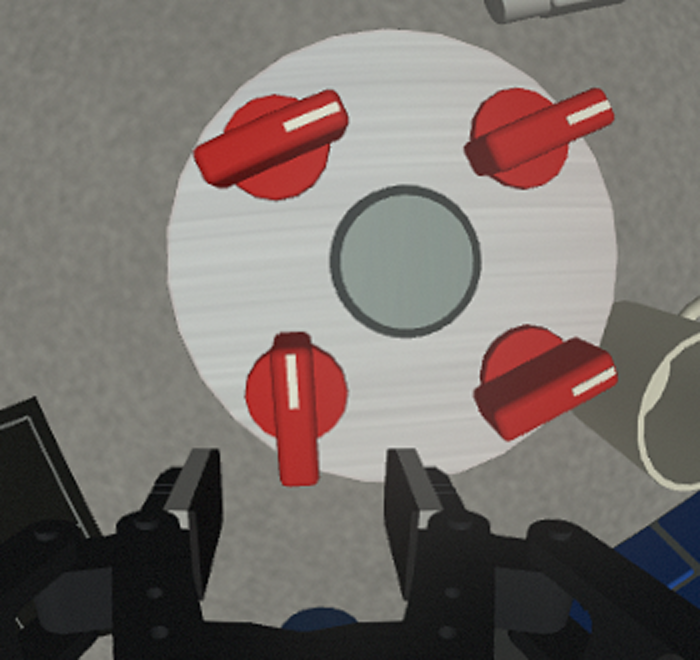

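Request:
arm_command([
  {"offset":[40,-2,0],"rot":[-0.02,0,0],"grip":0.5},
  {"offset":[62,-2,-1],"rot":[-0.02,0,0],"grip":0.5},
  {"offset":[62,-2,-1],"rot":[-0.02,0,0],"grip":1},
  {"offset":[62,-2,-1],"rot":[-0.02,0,0],"grip":1},
  {"offset":[62,-2,-1],"rot":[-0.02,0,0],"grip":1},
  {"offset":[62,-2,-1],"rot":[0.16,0,0],"grip":1},
  {"offset":[62,-2,-1],"rot":[0.34,0,0],"grip":1},
  {"offset":[62,-2,-1],"rot":[0.52,0,0],"grip":1},
  {"offset":[62,-2,-1],"rot":[0.7,0,0],"grip":1},
  {"offset":[62,-2,-1],"rot":[0.88,0,0],"grip":1},
])

```text
time_s: 13.98
eef_pos: [0.571, 0.2827, 0.0773]
tool_rot: [0.437, 0.555, -0.437, 0.556]
wrist_force: [-1.3, -2.7, -4.2]
finger_gap: 0.0124
```

Request:
arm_command([
  {"offset":[0,0,0],"rot":[0.12,0,0],"grip":1},
  {"offset":[0,0,0],"rot":[0.12,0,0],"grip":1},
  {"offset":[0,0,0],"rot":[0.12,0,0],"grip":0.5},
  {"offset":[0,0,0],"rot":[0.12,0,0],"grip":0.5},
  {"offset":[0,0,0],"rot":[0.12,0,0],"grip":0.5},
  {"offset":[-62,0,0],"rot":[0.12,0,0],"grip":0.5},
  {"offset":[-120,0,0],"rot":[0.12,0,0],"grip":0.5},
  {"offset":[-170,0,80],"rot":[0.12,0,0],"grip":0.5},
  {"offset":[-170,0,80],"rot":[0.12,0,0],"grip":0.5},
  {"offset":[-170,0,80],"rot":[0.12,0,0],"grip":0.5},
])

```text
time_s: 15.22
eef_pos: [0.5916, 0.2042, 0.2497]
tool_rot: [0.47, 0.528, -0.467, 0.53]
wrist_force: [-0.3, 0.1, -1.0]
finger_gap: 0.0427
```

```bash
python3 - <<'E'
from h import *
status()
c,im=wcam('pics/n.png');b=cv2.resize(im[0:330,60:450],None,fx=1.8,fy=1.8,interpolation=2)
cv2.imwrite('pics/n1.png',b)
E
```

```text
t 15.22 p [0.5916 0.2042 0.2497] xax [ 0.005   0.0013 -1.    ] jawyaw 0.121 q [0.17  0.144 1.658 0.    1.335 0.049] F [-0.3  0.1 -1. ] M [ 0.01 -0.02 -0.05] gap 0.0427
```

View pics/n1.png

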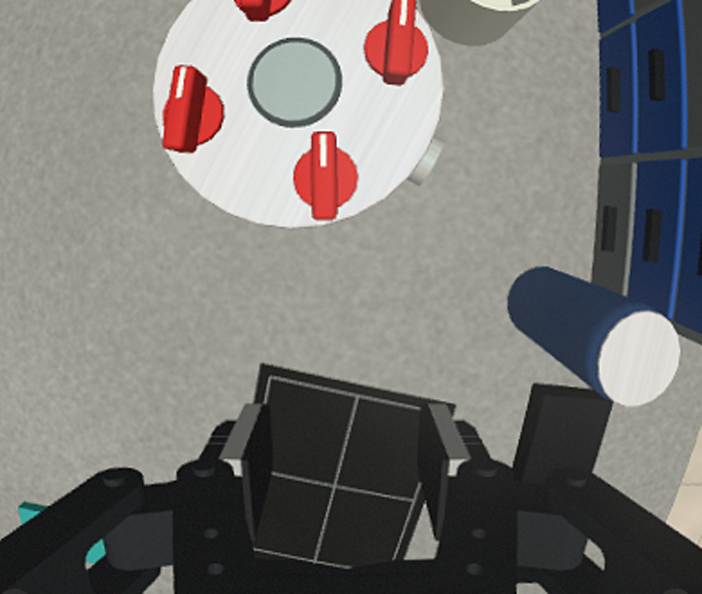

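```bash
python3 - <<'E'
from h import *
plan([*K['L'],.14],-.041);plan([*K['L'],.077],-.041)
E
```

```text
off mm [ 107.8  -92.1 -123.5] rot [ 0.163 -0.001 -0.002] q [0.17 0.15 1.66 0.   1.33 0.05]
off mm [ 107.8  -92.1 -123.5] rot [-2.978  0.003 -0.002] q [0.17 0.15 1.66 0.   1.33 0.05]
off mm [ 170.8  -92.2 -123.4] rot [ 0.163 -0.001 -0.002] q [0.17 0.15 1.66 0.   1.33 0.05]
off mm [ 170.8  -92.2 -123.4] rot [-2.978  0.003 -0.002] q [0.17 0.15 1.66 0.   1.33 0.05]
```

Request:
arm_command([
  {"offset":[50,-46,-62],"rot":[0.08,0,0],"grip":0.5},
  {"offset":[90,-92,-123],"rot":[0.163,0,0],"grip":0.5},
  {"offset":[105,-92,-123],"rot":[0.163,0,0],"grip":0.5},
  {"offset":[105,-92,-123],"rot":[0.163,0,0],"grip":0.5},
  {"offset":[140,-92,-123],"rot":[0.163,0,0],"grip":0.5},
  {"offset":[171,-92,-123],"rot":[0.163,0,0],"grip":0.5},
  {"offset":[171,-92,-123],"rot":[0.163,0,0],"grip":1},
  {"offset":[171,-92,-123],"rot":[0.163,0,0],"grip":1},
  {"offset":[171,-92,-123],"rot":[0.163,0,0],"grip":1},
  {"offset":[171,-92,-123],"rot":[0.163,0,0],"grip":1},
])

```text
time_s: 16.52
eef_pos: [0.4837, 0.3162, 0.0763]
tool_rot: [0.51, 0.49, -0.509, 0.49]
wrist_force: [0.1, -0.2, -4.0]
finger_gap: 0.0126
```

Request:
arm_command([
  {"offset":[0,0,0],"rot":[0.17,0,0],"grip":1},
  {"offset":[0,0,0],"rot":[0.34,0,0],"grip":1},
  {"offset":[0,0,0],"rot":[0.51,0,0],"grip":1},
  {"offset":[0,0,0],"rot":[0.68,0,0],"grip":1},
  {"offset":[0,0,0],"rot":[0.8,0,0],"grip":1},
  {"offset":[0,0,0],"rot":[0.9,0,0],"grip":1},
  {"offset":[0,0,0],"rot":[0.9,0,0],"grip":1},
])

```text
time_s: 17.4
eef_pos: [0.4847, 0.3157, 0.0763]
tool_rot: [0.673, 0.219, -0.671, 0.22]
wrist_force: [3.0, -2.7, -5.2]
finger_gap: 0.0123
```

```bash
python3 - <<'E'
from h import *
status()
c,im=wcam('pics/o.png');b=cv2.resize(im[50:330,100:400],None,fx=2,fy=2,interpolation=2)
cv2.imwrite('pics/o1.png',b)
E
```

```text
t 17.4 p [0.4847 0.3157 0.0763] xax [ 0.0028 -0.0003 -1.    ] jawyaw -0.939 q [ 0.403  0.212  1.914 -0.002  1.014  1.342] F [ 3.  -2.7 -5.2] M [-0.4  -0.62 -0.07] gap 0.0123
```

View pics/o1.png

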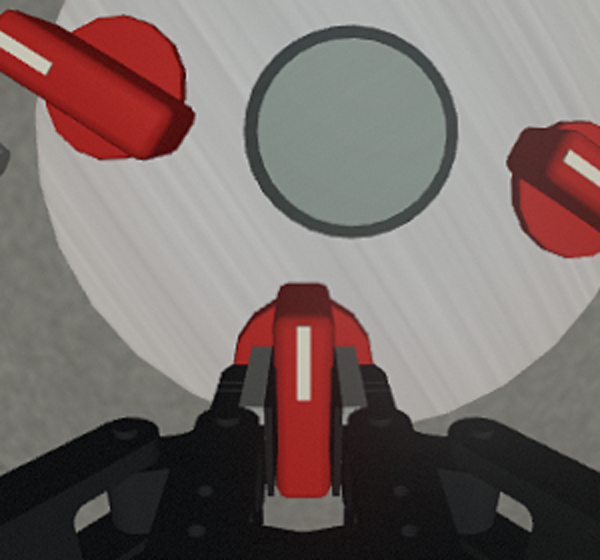

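Request:
arm_command([
  {"offset":[0,0,0],"rot":[0.08,0,0],"grip":1},
  {"offset":[0,0,0],"rot":[0.16,0,0],"grip":1},
  {"offset":[0,0,0],"rot":[0.16,0,0],"grip":1},
])

```text
time_s: 17.82
eef_pos: [0.4847, 0.3156, 0.0764]
tool_rot: [0.688, 0.168, -0.685, 0.17]
wrist_force: [4.1, -3.0, -3.7]
finger_gap: 0.0125
```

```bash
python3 - <<'E'
from h import *
status()
E
```

```text
t 17.82 p [0.4847 0.3156 0.0764] xax [ 0.0038 -0.0028 -1.    ] jawyaw -1.088 q [ 0.404  0.212  1.913 -0.005  1.014  1.494] F [ 4.1 -3.  -3.7] M [-0.45 -0.71  2.41] gap 0.0125
```

```bash
python3 - <<'E'
from h import *
plan([*K['R'],.14],.035)
E
```

```text
off mm [ -63.3    6.8 -131.9] rot [-1.123  0.001 -0.005] q [ 0.4   0.21  1.91 -0.    1.01  1.49]
off mm [ -63.3    6.8 -131.9] rot [ 2.019 -0.006 -0.001] q [ 0.4   0.21  1.91 -0.    1.01  1.49]
```

Request:
arm_command([
  {"offset":[0,0,0],"rot":[0,0,0],"grip":0.5},
  {"offset":[0,0,0],"rot":[0,0,0],"grip":0.5},
  {"offset":[0,0,0],"rot":[0,0,0],"grip":0.5},
  {"offset":[-62,0,0],"rot":[0,0,0],"grip":0.5},
  {"offset":[-62,3,-45],"rot":[-0.18,0,0],"grip":0.5},
  {"offset":[-62,5,-90],"rot":[-0.36,0,0],"grip":0.5},
  {"offset":[-62,7,-132],"rot":[-0.54,0,0],"grip":0.5},
  {"offset":[-62,7,-132],"rot":[-0.72,0,0],"grip":0.5},
  {"offset":[-62,7,-132],"rot":[-0.9,0,0],"grip":0.5},
  {"offset":[-62,7,-132],"rot":[-1.08,0,-0.004],"grip":0.5},
])

```text
time_s: 19.08
eef_pos: [0.604, 0.3702, 0.1377]
tool_rot: [-0.503, -0.498, 0.504, -0.495]
wrist_force: [-0.1, 0.0, 0.6]
finger_gap: 0.0425
```

```bash
python3 - <<'E'
from h import *
status()
plan([*K['R'],.077],.035)
c,im=wcam('pics/p.png');b=cv2.resize(im[0:330,60:450],None,fx=1.8,fy=1.8,interpolation=2)
cv2.imwrite('pics/p1.png',b)
E
```

```text
t 19.07 p [0.604  0.3702 0.1377] xax [-0.0045  0.003  -1.    ] jawyaw -0.014 q [0.405 0.412 1.537 0.005 1.196 0.418] F [-0.1  0.   0.6] M [-0.   -0.07  0.03] gap 0.0425
off mm [60.7  0.7 -0.7] rot [-0.049 -0.003  0.004] q [0.41 0.41 1.54 0.   1.2  0.42]
off mm [60.7  0.7 -0.7] rot [3.092 0.007 0.005] q [0.41 0.41 1.54 0.   1.2  0.42]
```

View pics/p1.png

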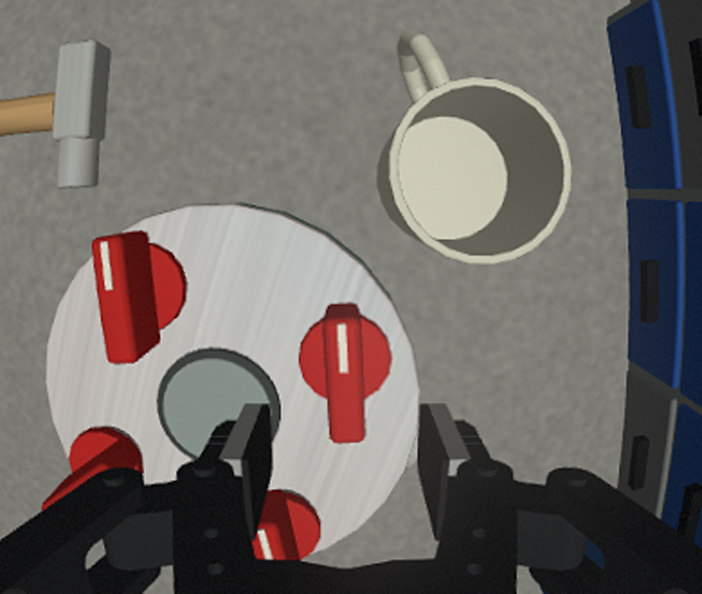

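Request:
arm_command([
  {"offset":[40,0,0],"rot":[-0.04,0,0],"grip":0.5},
  {"offset":[61,0,0],"rot":[-0.04,0,0],"grip":0.5},
  {"offset":[61,0,0],"rot":[-0.04,0,0],"grip":1},
  {"offset":[61,0,0],"rot":[-0.04,0,0],"grip":1},
  {"offset":[61,0,0],"rot":[-0.04,0,0],"grip":1},
  {"offset":[61,0,0],"rot":[0.14,0,0],"grip":1},
  {"offset":[61,0,0],"rot":[0.32,0,0],"grip":1},
  {"offset":[61,0,0],"rot":[0.5,0,0],"grip":1},
  {"offset":[61,0,0],"rot":[0.68,0,0],"grip":1},
  {"offset":[61,0,0],"rot":[0.86,0,0],"grip":1},
])

```text
time_s: 20.38
eef_pos: [0.6041, 0.3698, 0.077]
tool_rot: [-0.665, -0.239, 0.667, -0.237]
wrist_force: [-0.3, 0.4, -4.6]
finger_gap: 0.0127
```

Request:
arm_command([
  {"offset":[0,0,0],"rot":[0.1,0,0],"grip":1},
  {"offset":[0,0,0],"rot":[0.2,0,0],"grip":1},
  {"offset":[0,0,0],"rot":[0.22,0,0],"grip":1},
  {"offset":[0,0,0],"rot":[0.22,0,0],"grip":1},
])

```text
time_s: 20.88
eef_pos: [0.6042, 0.3697, 0.0771]
tool_rot: [-0.686, -0.168, 0.688, -0.167]
wrist_force: [-1.4, -0.9, -2.3]
finger_gap: 0.0124
```

```bash
python3 - <<'E'
from h import *
status()
plan([*K['T'],.14],.04)
E
```

```text
t 20.88 p [0.6042 0.3697 0.0771] xax [-0.0021  0.0001 -1.    ] jawyaw -1.093 q [0.406 0.472 1.572 0.001 1.099 1.498] F [-1.4 -0.9 -2.3] M [-0.28  0.02  2.37] gap 0.0124
off mm [-62.7 -70.5  61.7] rot [-1.133  0.001  0.002] q [0.41 0.47 1.57 0.   1.1  1.5 ]
off mm [-62.7 -70.5  61.7] rot [ 2.009  0.002 -0.001] q [0.41 0.47 1.57 0.   1.1  1.5 ]
```

Stop reached (Mz 2.4). On to T.

Request:
arm_command([
  {"offset":[0,0,0],"rot":[0,0,0],"grip":0.5},
  {"offset":[0,0,0],"rot":[0,0,0],"grip":0.5},
  {"offset":[0,0,0],"rot":[0,0,0],"grip":0.5},
  {"offset":[-62,0,0],"rot":[0,0,0],"grip":0.5},
  {"offset":[-62,-25,20],"rot":[-0.18,0,0],"grip":0.5},
  {"offset":[-62,-50,40],"rot":[-0.36,0,0],"grip":0.5},
  {"offset":[-62,-70,62],"rot":[-0.54,0,0],"grip":0.5},
  {"offset":[-62,-70,62],"rot":[-0.72,0,0],"grip":0.5},
  {"offset":[-62,-70,62],"rot":[-0.9,0,0],"grip":0.5},
  {"offset":[-62,-70,62],"rot":[-1.08,0,0],"grip":0.5},
])

```text
time_s: 22.12
eef_pos: [0.5173, 0.4044, 0.1399]
tool_rot: [0.504, 0.498, -0.504, 0.495]
wrist_force: [0.5, -0.5, -0.3]
finger_gap: 0.043
```

```bash
python3 - <<'E'
from h import *
status()
plan([*K['T'],.077],.04)
c,im=wcam('pics/q.png');b=cv2.resize(im[0:330,60:450],None,fx=1.8,fy=1.8,interpolation=2)
cv2.imwrite('pics/q1.png',b)
E
```

```text
t 22.12 p [0.5173 0.4044 0.1399] xax [-0.0028  0.0034 -1.    ] jawyaw -0.015 q [0.507 0.301 1.677 0.005 1.165 0.521] F [ 0.5 -0.5 -0.3] M [-0.02  0.04 -0.01] gap 0.043
off mm [62.9 -0.   0.6] rot [-0.055 -0.003  0.003] q [0.51 0.3  1.68 0.   1.16 0.52]
off mm [62.9 -0.   0.6] rot [3.086 0.004 0.005] q [0.51 0.3  1.68 0.   1.16 0.52]
```

View pics/q1.png

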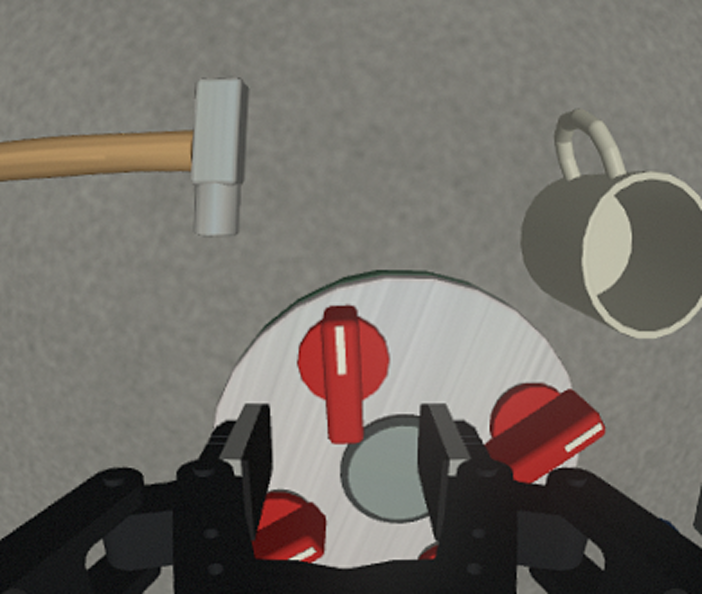

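Request:
arm_command([
  {"offset":[40,-1,0],"rot":[-0.05,0,0],"grip":0.5},
  {"offset":[63,-1,0],"rot":[-0.05,0,0],"grip":0.5},
  {"offset":[63,-1,0],"rot":[-0.05,0,0],"grip":1},
  {"offset":[63,-1,0],"rot":[-0.05,0,0],"grip":1},
  {"offset":[63,-1,0],"rot":[-0.05,0,0],"grip":1},
  {"offset":[63,-1,0],"rot":[0.13,0,0],"grip":1},
  {"offset":[63,-1,0],"rot":[0.31,0,0],"grip":1},
  {"offset":[63,-1,0],"rot":[0.49,0,0],"grip":1},
  {"offset":[63,-1,0],"rot":[0.67,0,0],"grip":1},
  {"offset":[63,-1,0],"rot":[0.85,0,0],"grip":1},
])

```text
time_s: 23.42
eef_pos: [0.5179, 0.4037, 0.0769]
tool_rot: [0.665, 0.242, -0.664, 0.241]
wrist_force: [3.5, -1.6, -5.1]
finger_gap: 0.0125
```

Request:
arm_command([
  {"offset":[0,0,0],"rot":[0.1,0,0],"grip":1},
  {"offset":[0,0,0],"rot":[0.2,0,0],"grip":1},
  {"offset":[0,0,0],"rot":[0.23,0,0],"grip":1},
  {"offset":[0,0,0],"rot":[0.23,0,0],"grip":1},
])

```text
time_s: 23.92
eef_pos: [0.518, 0.4034, 0.077]
tool_rot: [0.688, 0.168, -0.686, 0.169]
wrist_force: [4.6, -2.8, -4.3]
finger_gap: 0.0127
```

```bash
python3 - <<'E'
from h import *
status()
plan([*K['B'],.14],.125)
E
```

```text
t 23.93 p [0.518  0.4034 0.077 ] xax [ 0.0025 -0.0005 -1.    ] jawyaw -1.09 q [ 0.508  0.368  1.715 -0.002  1.057  1.599] F [ 4.6 -2.8 -4.3] M [-0.35 -0.88  2.35] gap 0.0127
off mm [-62.8 131.    7.8] rot [-1.215 -0.001 -0.003] q [ 0.51  0.37  1.71 -0.    1.06  1.6 ]
off mm [-62.8 131.    7.8] rot [ 1.926 -0.003  0.001] q [ 0.51  0.37  1.71 -0.    1.06  1.6 ]
```

Request:
arm_command([
  {"offset":[0,0,0],"rot":[0,0,0],"grip":0.5},
  {"offset":[0,0,0],"rot":[0,0,0],"grip":0.5},
  {"offset":[0,0,0],"rot":[0,0,0],"grip":0.5},
  {"offset":[-62,0,0],"rot":[0,0,0],"grip":0.5},
  {"offset":[-62,40,2],"rot":[-0.18,0,0],"grip":0.5},
  {"offset":[-62,80,5],"rot":[-0.36,0,0],"grip":0.5},
  {"offset":[-62,131,8],"rot":[-0.54,0,0],"grip":0.5},
  {"offset":[-62,131,8],"rot":[-0.72,0,0],"grip":0.5},
  {"offset":[-62,131,8],"rot":[-0.9,0,0],"grip":0.5},
  {"offset":[-62,131,8],"rot":[-1.08,0,0],"grip":0.5},
])

```text
time_s: 25.18
eef_pos: [0.5686, 0.2837, 0.1381]
tool_rot: [-0.504, -0.498, 0.504, -0.495]
wrist_force: [-0.2, 0.7, 0.5]
finger_gap: 0.0427
```

```bash
python3 - <<'E'
from h import *
status()
plan([*K['B'],.077],.125)
c,im=wcam('pics/r.png');b=cv2.resize(im[0:330,60:450],None,fx=1.8,fy=1.8,interpolation=2)
cv2.imwrite('pics/r1.png',b)
E
```

```text
t 25.18 p [0.5686 0.2837 0.1381] xax [-0.0034  0.003  -1.    ] jawyaw -0.015 q [0.302 0.259 1.732 0.004 1.153 0.315] F [-0.2  0.7  0.5] M [ 0.    0.04 -0.01] gap 0.0427
off mm [61.1  3.1  0.2] rot [-0.14  -0.003  0.003] q [0.3  0.26 1.73 0.   1.15 0.31]
off mm [61.1  3.1  0.2] rot [3.002 0.005 0.005] q [0.3  0.26 1.73 0.   1.15 0.31]
```

View pics/r1.png

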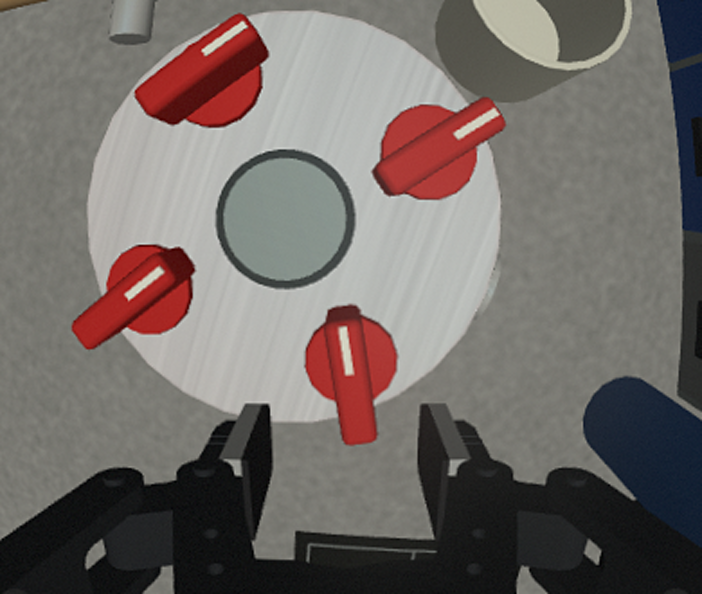

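Request:
arm_command([
  {"offset":[40,2,0],"rot":[-0.12,0,0],"grip":0.5},
  {"offset":[61,2,0],"rot":[-0.12,0,0],"grip":0.5},
  {"offset":[61,2,0],"rot":[-0.12,0,0],"grip":1},
  {"offset":[61,2,0],"rot":[-0.12,0,0],"grip":1},
  {"offset":[61,2,0],"rot":[-0.12,0,0],"grip":1},
  {"offset":[61,2,0],"rot":[0.06,0,0],"grip":1},
  {"offset":[61,2,0],"rot":[0.24,0,0],"grip":1},
  {"offset":[61,2,0],"rot":[0.42,0,0],"grip":1},
  {"offset":[61,2,0],"rot":[0.6,0,0],"grip":1},
  {"offset":[61,2,0],"rot":[0.78,0,0],"grip":1},
])

```text
time_s: 26.48
eef_pos: [0.5721, 0.2836, 0.077]
tool_rot: [0.657, 0.265, -0.655, 0.264]
wrist_force: [4.9, -0.3, -6.3]
finger_gap: 0.0126
```

Request:
arm_command([
  {"offset":[0,0,0],"rot":[0.1,0,0],"grip":1},
  {"offset":[0,0,0],"rot":[0.2,0,0],"grip":1},
  {"offset":[0,0,0],"rot":[0.3,0,0],"grip":1},
  {"offset":[0,0,0],"rot":[0.3,0,0],"grip":1},
])

```text
time_s: 26.98
eef_pos: [0.5724, 0.2832, 0.0771]
tool_rot: [0.688, 0.168, -0.686, 0.169]
wrist_force: [6.4, -1.1, -7.5]
finger_gap: 0.0125
```

```bash
python3 - <<'E'
from h import *
status()
E
```

```text
t 26.98 p [0.5724 0.2832 0.0771] xax [ 0.0031 -0.0006 -1.    ] jawyaw -1.089 q [ 0.301  0.332  1.762 -0.002  1.045  1.392] F [ 6.4 -1.1 -7.5] M [ 0.02 -0.89  2.03] gap 0.0125
```

Request:
arm_command([
  {"offset":[0,0,0],"rot":[0,0,0],"grip":0.5},
  {"offset":[0,0,0],"rot":[0,0,0],"grip":0.5},
  {"offset":[0,0,0],"rot":[0,0,0],"grip":0.5},
  {"offset":[-62,0,0],"rot":[0,0,0],"grip":0.5},
  {"offset":[-120,0,0],"rot":[-0.18,0,0],"grip":0.5},
  {"offset":[-170,20,20],"rot":[-0.36,0,0],"grip":0.5},
  {"offset":[-170,40,40],"rot":[-0.54,0,0],"grip":0.5},
  {"offset":[-170,60,60],"rot":[-0.72,0,0],"grip":0.5},
  {"offset":[-170,60,60],"rot":[-0.9,0,0],"grip":0.5},
  {"offset":[-170,60,60],"rot":[-1.08,0,0],"grip":0.5},
])

```text
time_s: 28.22
eef_pos: [0.5446, 0.2025, 0.2474]
tool_rot: [0.504, 0.498, -0.504, 0.495]
wrist_force: [0.9, 0.5, 0.5]
finger_gap: 0.0429
```

```bash
python3 - <<'E'
from h import *
status()
c,im=wcam('pics/s.png');b=cv2.resize(im[0:384,0:512],None,fx=1.5,fy=1.5,interpolation=2)
cv2.imwrite('pics/s1.png',b)
im=env.camera('scene');cv2.imwrite('pics/s_scene.png',im[:,:,::-1])
E
```

```text
t 28.23 p [0.5446 0.2025 0.2474] xax [-0.0024  0.0028 -1.    ] jawyaw -0.015 q [0.18  0.049 1.764 0.003 1.33  0.194] F [0.9 0.5 0.5] M [0.04 0.01 0.01] gap 0.0429
```

View pics/s1.png

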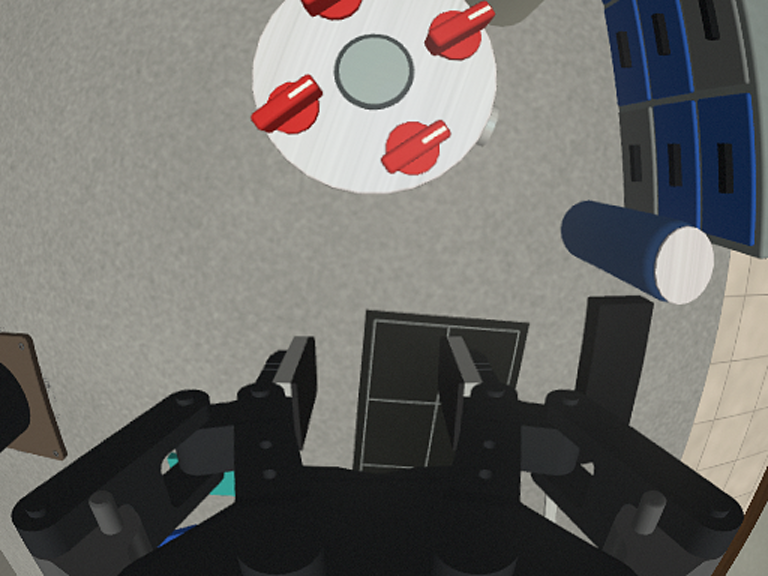

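View pics/s_scene.png

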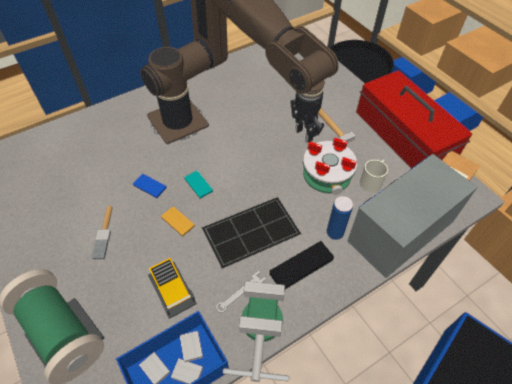

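```bash
python3 - <<'E'
from h import *
import pickle
im=cv2.imread('pics/s_scene.png');crop(im,150,190,250,260,7,'pics/t1.png')
w=cv2.imread('pics/s.png');crop(w,160,0,340,140,4.4,'pics/t2.png')
E
```

```text
(no output)
```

View pics/t1.png

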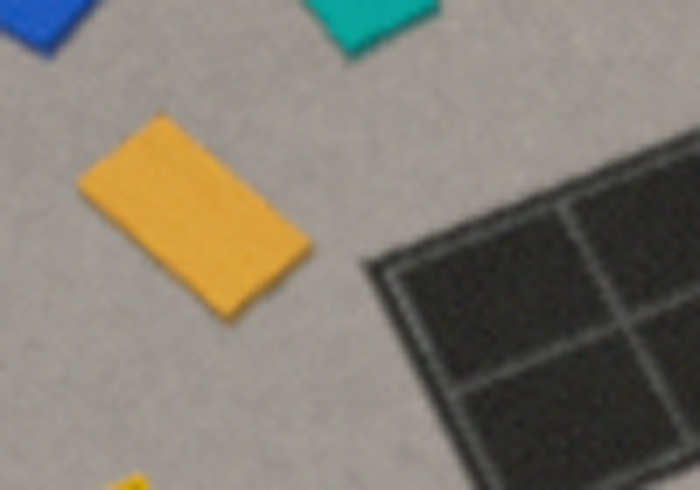

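View pics/t2.png

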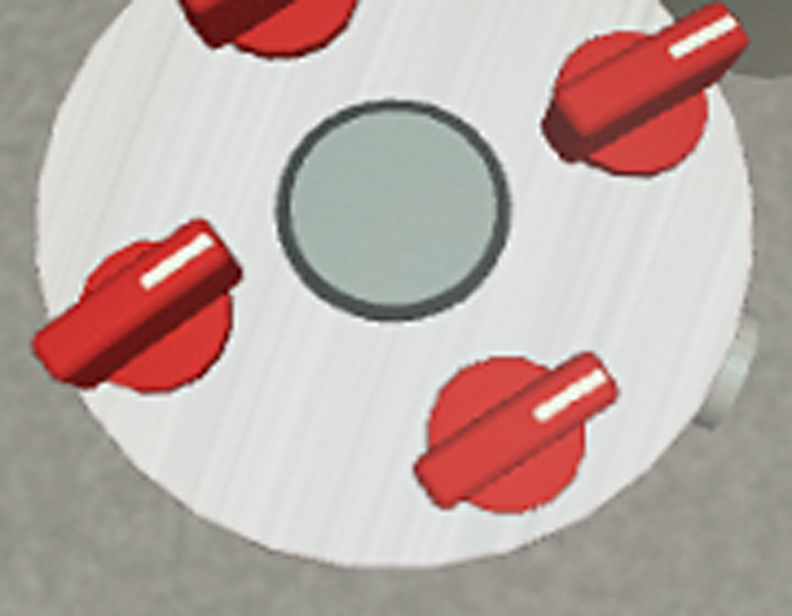

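```bash
python3 - <<'E'
from h import *
import pickle
c=env.get_calibration('scene')
q=np.array([toplane(c,150+(u+.5)/7-.5,190+(v+.5)/7-.5,.014) for u,v in [(80,182),(162,113),(315,245),(230,322)]])
print(q[:,:2],q.mean(0));l=(q[2]+q[3]-q[0]-q[1])/2;print('yaw',np.arctan2(l[1],l[0]),np.linalg.norm(l))
w=pickle.load(open('pics/s.pkl','rb'))
P=lambda u,v,z:toplane(w,160+(u+.5)/4.4-.5,0+(v+.5)/4.4-.5,z,True)
for a,b in (((735,20),(672,55)),((210,239),(144,284)),((605,373),(536,415))):
    d=P(*b,.124)-P(*a,.124);print(np.arctan2(d[1],d[0]),np.linalg.norm(d))
E
```

```text
[[ 0.3967 -0.253 ]
 [ 0.3811 -0.2016]
 [ 0.4893 -0.1733]
 [ 0.5059 -0.2269]] [ 0.4433 -0.2137  0.014 ]
yaw 0.24546849364991838 0.1120532873319549
-2.55238393504686 0.018541429076854098
-2.579130442065364 0.017952263478905845
-2.583737073232339 0.018446980814722815
```

```bash
python3 - <<'E'
from h import *
plan([.4433,-.2137,.12],-1.326)
E
```

```text
off mm [126.4 -92.6 418.7] rot [ 1.306 -0.001  0.004] q [0.18 0.05 1.76 0.   1.33 0.2 ]
off mm [126.4 -92.6 418.7] rot [-1.836 -0.004 -0.001] q [0.18 0.05 1.76 0.   1.33 0.2 ]
```

Request:
arm_command([
  {"offset":[0,-10,60],"rot":[0.17,0,0],"grip":0.2},
  {"offset":[0,-20,120],"rot":[0.34,0,0],"grip":0.1},
  {"offset":[0,-30,180],"rot":[0.51,0,0],"grip":0},
  {"offset":[20,-50,240],"rot":[0.68,0,0],"grip":0},
  {"offset":[60,-65,300],"rot":[0.85,0,0],"grip":0},
  {"offset":[100,-80,350],"rot":[1.02,0,0],"grip":0},
  {"offset":[126,-92,395],"rot":[1.18,0,0],"grip":0},
  {"offset":[126,-92,419],"rot":[1.3,0,0.004],"grip":0},
  {"offset":[126,-92,419],"rot":[1.306,0,0.004],"grip":0},
  {"offset":[126,-92,419],"rot":[1.306,0,0.004],"grip":0},
], grip_force=40)

```text
time_s: 29.58
eef_pos: [0.4445, -0.2137, 0.1205]
tool_rot: [0.702, 0.086, -0.702, 0.086]
wrist_force: [0.0, 0.7, -0.7]
finger_gap: 0.0854
```

```bash
python3 - <<'E'
from h import *
status()
c,im=wcam('pics/u.png');b=cv2.resize(im[0:384,0:512],None,fx=1.5,fy=1.5,interpolation=2)
cv2.imwrite('pics/u1.png',b)
E
```

```text
t 29.57 p [ 0.4445 -0.2137  0.1205] xax [ 0.0003  0.     -1.    ] jawyaw -1.326 q [-0.654 -0.033  2.087  0.     1.087  0.672] F [ 0.   0.7 -0.7] M [0.02 0.   0.05] gap 0.0854
```

View pics/u1.png

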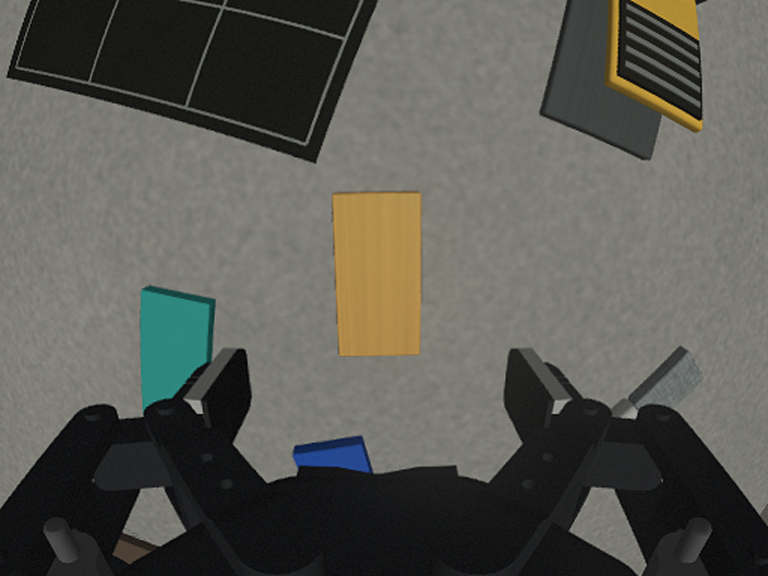

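```bash
python3 - <<'E'
from h import *
import pickle
w=pickle.load(open('pics/u.pkl','rb'))
P=lambda u,v,z:toplane(w,(u+.5)/1.5-.5,(v+.5)/1.5-.5,z,True)
q=np.array([P(u,v,.014) for u,v in [(340,355),(333,194),(420,192),(420,355)]])
print(q[:,:2],q.mean(0));l=(q[1]+q[2]-q[0]-q[3])/2;print('yaw',np.arctan2(l[1],l[0]),np.linalg.norm(l), np.linalg.norm(q[1]-q[2]))
m=np.array([P(u,v,0) for u,v in [(8,77),(316,162)]]);print('mat near edge corners',m)
plan([.4433,-.2137,.0],-1.326)
w=pickle.load(open('pics/b_w.pkl','rb')) if 0 else None
E
```

```text
[[ 0.3811 -0.2021]
 [ 0.4855 -0.1739]
 [ 0.4998 -0.2261]
 [ 0.3942 -0.2551]] [ 0.4402 -0.2143  0.014 ]
yaw 0.2656897352180608 0.10886482101790357 0.05410801933944212
mat near edge corners [[ 0.5323  0.1296  0.    ]
 [ 0.5024 -0.157   0.    ]]
off mm [120.7  -0.1   1.4] rot [ 0.001 -0.    -0.   ] q [-0.65 -0.03  2.09  0.    1.09  0.67]
off mm [120.7  -0.1   1.4] rot [-3.14   0.001 -0.001] q [-0.65 -0.03  2.09  0.    1.09  0.67]
```

Request:
arm_command([
  {"offset":[50,0,2],"rot":[-0.01,0,0],"grip":0},
  {"offset":[90,0,2],"rot":[-0.01,0,0],"grip":0},
  {"offset":[115,0,2],"rot":[-0.01,0,0],"grip":0},
  {"offset":[120,0,2],"rot":[-0.01,0,0],"grip":0},
  {"offset":[120,0,2],"rot":[-0.01,0,0],"grip":0},
])

```text
time_s: 30.25
eef_pos: [0.443, -0.2143, 0.0009]
tool_rot: [0.701, 0.09, -0.701, 0.091]
wrist_force: [0.7, -0.3, -0.6]
finger_gap: 0.0854
```

```bash
python3 - <<'E'
from h import *
status()
c,im=wcam('pics/v.png');b=cv2.resize(im[100:384,60:450],None,fx=1.5,fy=1.5,interpolation=2)
cv2.imwrite('pics/v1.png',b)
im=env.camera('scene')[:,:,::-1];crop(im,130,150,250,260,6,'pics/v2.png')
E
```

```text
t 30.25 p [ 0.443  -0.2143  0.0009] xax [ 0.0006 -0.0008 -1.    ] jawyaw -1.314 q [-0.657  0.159  2.146 -0.     0.836  0.658] F [ 0.7 -0.3 -0.6] M [ 0.01 -0.02 -0.01] gap 0.0854
```

View pics/v1.png

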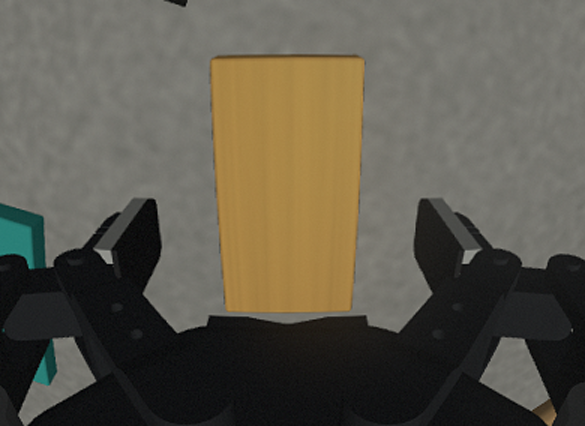

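View pics/v2.png

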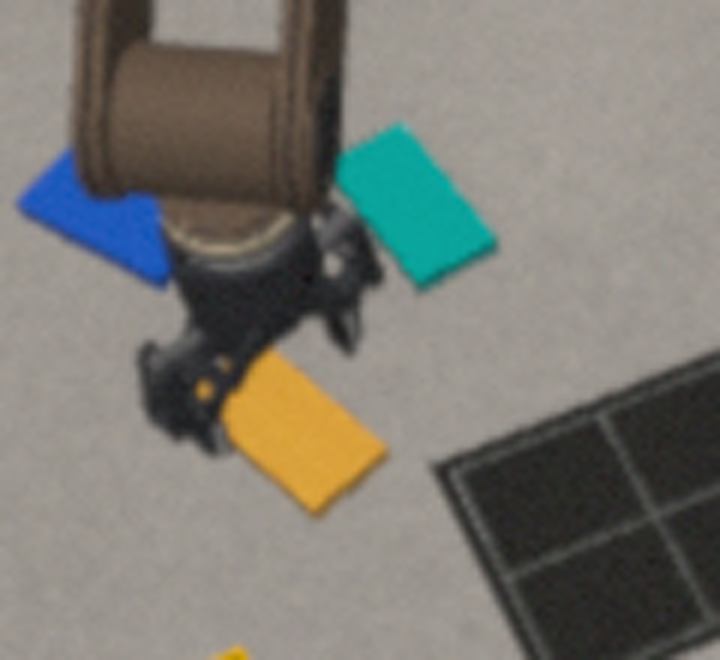

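```bash
python3 - <<'E'
from h import *
c=env.get_calibration('scene')
for z in (0.01,.02,.03,.04,.05):
    a=toplane(c,130+350/6,150+350/6,z);b=toplane(c,130+215/6,150+450/6,z);print(z,(a+b)[:2]/2,np.linalg.norm(a-b))
E
```

```text
0.01 [ 0.427  -0.2075] 0.09684263712260063
0.02 [ 0.4336 -0.2092] 0.09605085748151344
0.03 [ 0.4403 -0.2109] 0.09525907784042614
0.04 [ 0.4469 -0.2126] 0.09446729819933895
0.05 [ 0.4535 -0.2142] 0.09367551855825168
```

Request:
arm_command([
  {"offset":[0,0,0],"rot":[0,0,0],"grip":0.2},
  {"offset":[10,0,0],"rot":[0,0,0],"grip":0.2},
  {"offset":[18,0,0],"rot":[0,0,0],"grip":0.2},
  {"offset":[20,0,0],"rot":[0,0,0],"grip":0.2},
  {"offset":[20,0,0],"rot":[0,0,0],"grip":0.2},
])

```text
time_s: 30.98
eef_pos: [0.4419, -0.2144, -0.0204]
tool_rot: [-0.701, -0.09, 0.702, -0.09]
wrist_force: [-0.6, -0.1, -0.3]
finger_gap: 0.0687
```

```bash
python3 - <<'E'
from h import *
status()
c,im=wcam('pics/x.png');b=cv2.resize(im[100:384,60:450],None,fx=1.5,fy=1.5,interpolation=2)
cv2.imwrite('pics/x1.png',b)
im=env.camera('scene')[:,:,::-1];crop(im,130,150,250,260,6,'pics/x2.png')
E
```

```text
t 30.98 p [ 0.4419 -0.2144 -0.0204] xax [-0.0012  0.0005 -1.    ] jawyaw -1.316 q [-0.659  0.2    2.15  -0.     0.793  0.657] F [-0.6 -0.1 -0.3] M [-0.05 -0.03 -0.03] gap 0.0687
```

View pics/x1.png

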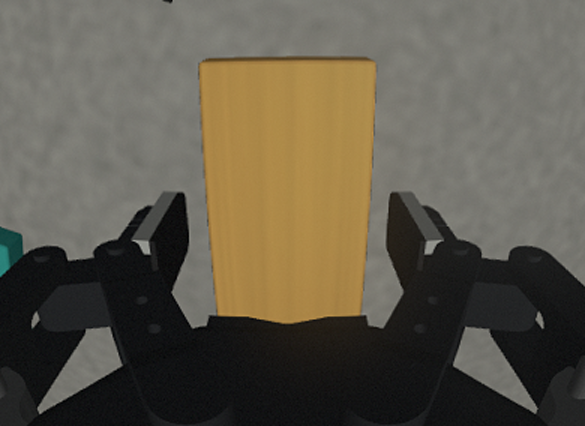

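View pics/x2.png

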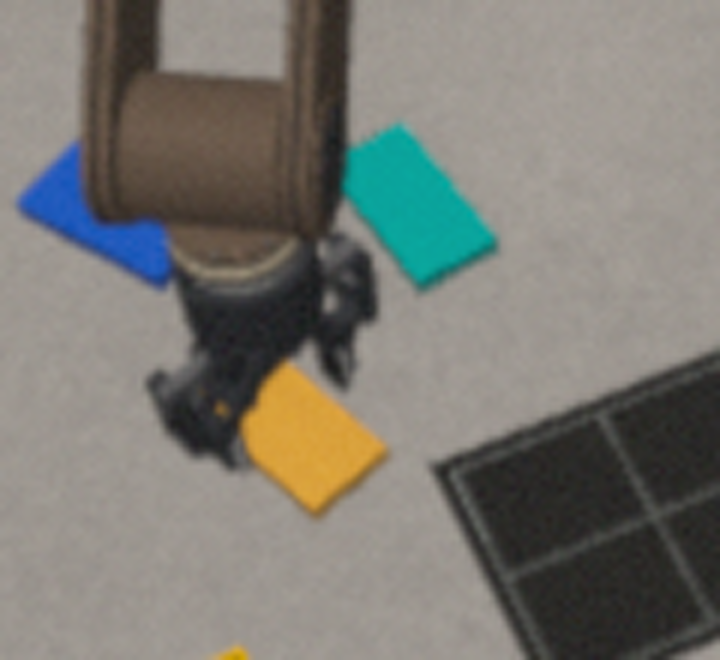

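Request:
arm_command([
  {"offset":[3,0,0],"rot":[0,0,0],"grip":0.2},
  {"offset":[5,0,0],"rot":[0,0,0],"grip":0.2},
  {"offset":[5,0,0],"rot":[0,0,0],"grip":1},
  {"offset":[5,0,0],"rot":[0,0,0],"grip":1},
  {"offset":[5,0,0],"rot":[0,0,0],"grip":1},
])

```text
time_s: 31.7
eef_pos: [0.4423, -0.2149, -0.0248]
tool_rot: [-0.701, -0.09, 0.701, -0.09]
wrist_force: [-0.0, -0.5, 0.3]
finger_gap: 0.0546
```

```bash
python3 - <<'E'
from h import *
status()
c,im=wcam('pics/y.png');b=cv2.resize(im[100:384,60:450],None,fx=1.5,fy=1.5,interpolation=2)
cv2.imwrite('pics/y1.png',b)
E
```

```text
t 31.7 p [ 0.4423 -0.2149 -0.0248] xax [-0.     -0.0007 -1.    ] jawyaw -1.315 q [-0.659  0.209  2.15  -0.001  0.783  0.657] F [-0.  -0.5  0.3] M [-0.17  0.03  0.02] gap 0.0546
```

View pics/y1.png

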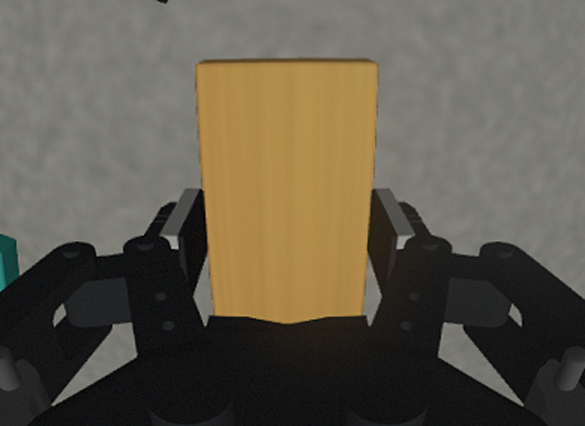

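```bash
python3 - <<'E'
from h import *
plan([.522,-.118,-.0245],-1.5)
plan([.602,-.022,-.0245],-1.678)
E
```

```text
off mm [  -0.4  -73.6 -101.6] rot [ 0.185  0.    -0.001] q [-0.66  0.21  2.15 -0.    0.78  0.66]
off mm [  -0.4  -73.6 -101.6] rot [-2.957  0.001  0.   ] q [-0.66  0.21  2.15 -0.    0.78  0.66]
off mm [  -0.5 -146.3 -203.3] rot [ 0.363  0.    -0.001] q [-0.66  0.21  2.15 -0.    0.78  0.66]
off mm [  -0.5 -146.3 -203.3] rot [-2.779  0.001  0.   ] q [-0.66  0.21  2.15 -0.    0.78  0.66]
```

Request:
arm_command([
  {"offset":[0,-4,-5],"rot":[0.01,0,0],"grip":1},
  {"offset":[0,-11,-15],"rot":[0.03,0,0],"grip":1},
  {"offset":[0,-19,-26],"rot":[0.05,0,0],"grip":1},
  {"offset":[0,-27,-37],"rot":[0.07,0,0],"grip":1},
  {"offset":[0,-35,-48],"rot":[0.09,0,0],"grip":1},
  {"offset":[0,-43,-59],"rot":[0.11,0,0],"grip":1},
  {"offset":[0,-51,-70],"rot":[0.13,0,0],"grip":1},
  {"offset":[0,-59,-81],"rot":[0.15,0,0],"grip":1},
  {"offset":[0,-67,-92],"rot":[0.17,0,0],"grip":1},
  {"offset":[0,-73,-102],"rot":[0.185,0,0],"grip":1},
])

```text
time_s: 33.0
eef_pos: [0.5215, -0.1187, -0.0248]
tool_rot: [-0.705, -0.025, 0.708, -0.026]
wrist_force: [-6.1, -5.6, 4.3]
finger_gap: 0.0545
```

```bash
python3 - <<'E'
from h import *
status()
c,im=wcam('pics/z.png');b=cv2.resize(im[0:384,60:450],None,fx=1.5,fy=1.5,interpolation=2)
cv2.imwrite('pics/z1.png',b)
plan([.602,-.022,-.0245],-1.678)
E
```

```text
t 33.0 p [ 0.5215 -0.1187 -0.0248] xax [-0.0038 -0.0016 -1.    ] jawyaw -1.5 q [-0.412  0.292  2.044 -0.004  0.809  1.091] F [-6.1 -5.6  4.3] M [-0.74  0.8   0.04] gap 0.0545
off mm [ -0.5 -89.9 -85.8] rot [ 0.177  0.002 -0.   ] q [-0.41  0.29  2.04 -0.    0.81  1.09]
off mm [ -0.5 -89.9 -85.8] rot [-2.964  0.001  0.002] q [-0.41  0.29  2.04 -0.    0.81  1.09]
```

View pics/z1.png

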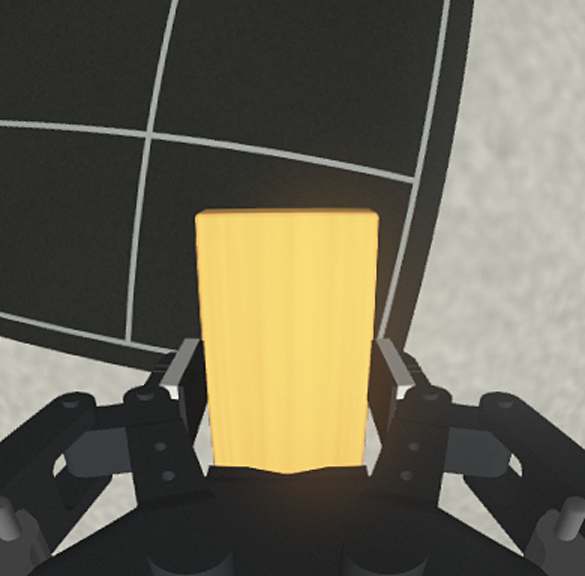

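Request:
arm_command([
  {"offset":[0,-9,-9],"rot":[0.018,0,0],"grip":1},
  {"offset":[0,-19,-18],"rot":[0.036,0,0],"grip":1},
  {"offset":[0,-29,-28],"rot":[0.056,0,0],"grip":1},
  {"offset":[0,-39,-37],"rot":[0.076,0,0],"grip":1},
  {"offset":[0,-49,-47],"rot":[0.096,0,0],"grip":1},
  {"offset":[0,-59,-56],"rot":[0.116,0,0],"grip":1},
  {"offset":[0,-69,-66],"rot":[0.136,0,0],"grip":1},
  {"offset":[0,-79,-76],"rot":[0.156,0,0],"grip":1},
  {"offset":[0,-90,-86],"rot":[0.177,0,0],"grip":1},
  {"offset":[0,-90,-86],"rot":[0.177,0,0],"grip":1},
])

```text
time_s: 34.3
eef_pos: [0.6024, -0.0217, -0.0248]
tool_rot: [0.706, -0.038, -0.706, -0.038]
wrist_force: [0.3, 1.2, 2.0]
finger_gap: 0.0545
```

```bash
python3 - <<'E'
from h import *
status()
c,im=wcam('pics/A.png');b=cv2.resize(im[0:384,60:450],None,fx=1.5,fy=1.5,interpolation=2)
cv2.imwrite('pics/A1.png',b)
E
```

```text
t 34.3 p [ 0.6024 -0.0217 -0.0248] xax [ 0.0004  0.0008 -1.    ] jawyaw -1.678 q [-0.205  0.412  1.879  0.001  0.851  1.472] F [0.3 1.2 2. ] M [ 0.14 -0.07 -0.11] gap 0.0545
```

View pics/A1.png

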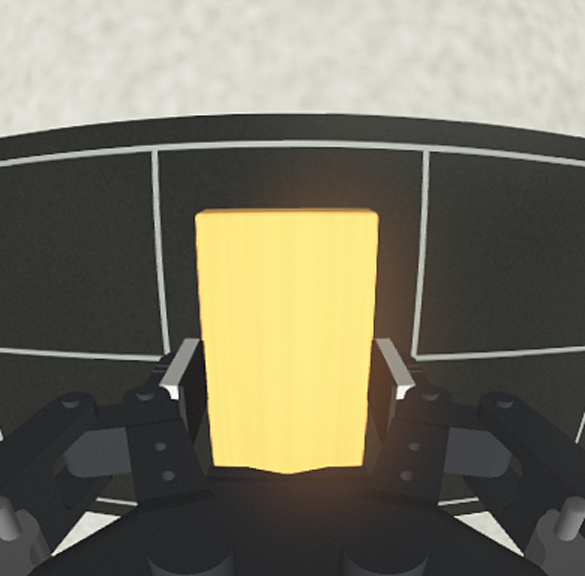

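Request:
arm_command([
  {"offset":[0,0,0],"rot":[0,0,0],"grip":0.2},
  {"offset":[0,0,0],"rot":[0,0,0],"grip":0.15},
  {"offset":[0,0,0],"rot":[0,0,0],"grip":0.15},
  {"offset":[-30,0,0],"rot":[0,0,0],"grip":0.15},
  {"offset":[-80,0,0],"rot":[0,0,0],"grip":0.15},
  {"offset":[-140,0,0],"rot":[0,0,0],"grip":0.5},
  {"offset":[-200,0,0],"rot":[0,0,0],"grip":0.8},
  {"offset":[-230,0,0],"rot":[0,0,0],"grip":1},
  {"offset":[-230,0,0],"rot":[0,0,0],"grip":1},
  {"offset":[-230,0,0],"rot":[0,0,0],"grip":1},
])

```text
time_s: 35.6
eef_pos: [0.6009, -0.0222, 0.2031]
tool_rot: [-0.705, 0.038, 0.707, 0.038]
wrist_force: [-1.1, 0.3, 0.1]
finger_gap: 0.0002
```

```bash
python3 - <<'E'
from h import *
status()
c,im=wcam('pics/B.png')
cv2.imwrite('pics/B1.png',cv2.resize(im,None,fx=1.5,fy=1.5,interpolation=2))
im=env.camera('scene');cv2.imwrite('pics/B_s.png',im[:,:,::-1])
E
```

```text
t 35.6 p [ 0.6009 -0.0222  0.2031] xax [-0.0032  0.0005 -1.    ] jawyaw -1.678 q [-0.206  0.128  1.761 -0.     1.256  1.472] F [-1.1  0.3  0.1] M [ 0.    0.05 -0.05] gap 0.0002
```

View pics/B1.png

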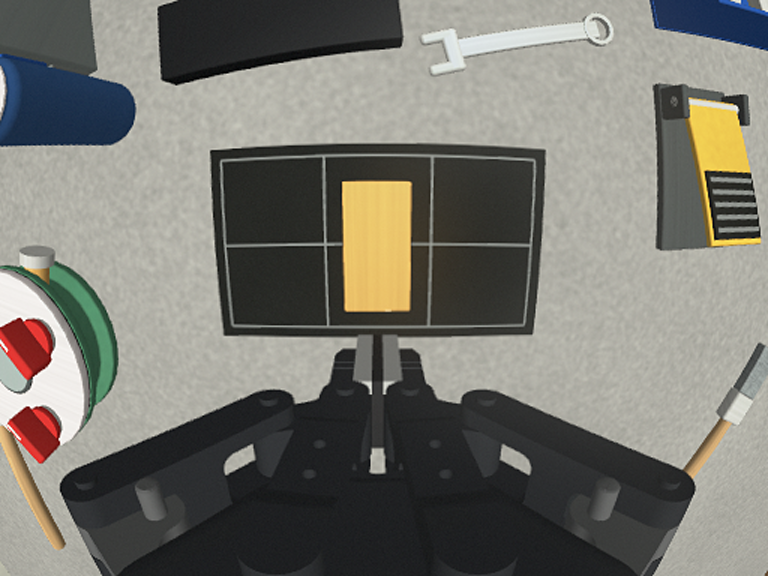

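View pics/B_s.png

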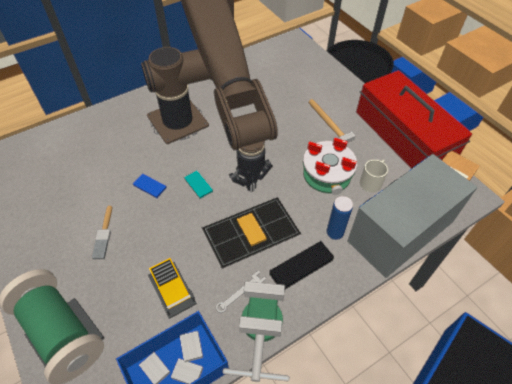

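```bash
python3 - <<'E'
from h import *
import pickle
w=pickle.load(open('pics/B.pkl','rb'))
P=lambda u,v,z:toplane(w,(u+.5)/1.5-.5,(v+.5)/1.5-.5,z,True)
print([P(u,v,.069)[:2] for u,v in [(707,172),(755,170),(761,238),(712,241)]],np.mean([P(u,v,.069)[:2] for u,v in [(707,172),(755,170),(761,238),(712,241)]],0))
q=np.array([P(u,v,.014) for u,v in [(342,181),(411,181),(411,311),(344,311)]])
m=np.array([P(u,v,0) for u,v in [(211,151),(545,150),(533,334),(225,335)]])
print('blank',q.mean(0),'mat',m.mean(0)); l=(q[0]+q[1]-q[2]-q[3]);k=m[0]+m[1]-m[2]-m[3];print(np.arctan2(l[1],l[0]),np.arctan2(k[1],k[0]))
plan([.622,-.338,.12],-1.6)
E
```

```text
[array([ 0.6504, -0.3009]), array([ 0.6529, -0.3658]), array([ 0.5899, -0.378 ]), array([ 0.5913, -0.3085])] [ 0.6211 -0.3383]
blank [ 0.5999 -0.0205  0.014 ] mat [ 0.6003 -0.022   0.    ]
-0.10020007325070149 -0.10159338742537699
off mm [ 81.7 311.8 -55.4] rot [-0.078  0.005  0.001] q [-0.21  0.13  1.76 -0.    1.26  1.47]
off mm [ 81.7 311.8 -55.4] rot [ 3.064  0.001 -0.008] q [-0.21  0.13  1.76 -0.    1.26  1.47]
```

Request:
arm_command([
  {"offset":[0,60,-11],"rot":[0,0,0],"grip":1},
  {"offset":[0,120,-22],"rot":[0,0,0],"grip":1},
  {"offset":[10,180,-33],"rot":[-0.03,0,0],"grip":1},
  {"offset":[30,240,-44],"rot":[-0.05,0,0],"grip":1},
  {"offset":[60,290,-52],"rot":[-0.078,0.005,0],"grip":1},
  {"offset":[82,312,-55],"rot":[-0.078,0.005,0],"grip":1},
  {"offset":[110,312,-55],"rot":[-0.078,0.005,0],"grip":1},
  {"offset":[135,312,-55],"rot":[-0.078,0.005,0],"grip":1},
  {"offset":[135,312,-55],"rot":[-0.078,0.005,0],"grip":1},
])

```text
time_s: 36.83
eef_pos: [0.6205, -0.3365, 0.0644]
tool_rot: [-0.706, 0.008, 0.708, 0.012]
wrist_force: [-0.0, 0.9, 0.2]
finger_gap: -0.0
```

```bash
python3 - <<'E'
from h import *
status()
c,im=wcam('pics/C.png')
im2=env.camera('scene')[:,:,::-1];crop(im2,130,220,230,320,5,'pics/C2.png')
cv2.imwrite('pics/C1.png',im)
plan([.621,-.338,.04],-1.6)
E
```

```text
t 36.83 p [ 0.6205 -0.3365  0.0644] xax [-0.0032  0.0053 -1.    ] jawyaw -1.6 q [-0.641  0.484  1.582  0.003  1.082  0.957] F [-0.   0.9  0.2] M [ 0.02 -0.02  0.  ] gap -0.0
off mm [29.1 -0.1  2.1] rot [ 0.001 -0.003  0.001] q [-0.64  0.48  1.58  0.    1.08  0.96]
off mm [29.1 -0.1  2.1] rot [-3.141 -0.001 -0.005] q [-0.64  0.48  1.58  0.    1.08  0.96]
```

View pics/C1.png

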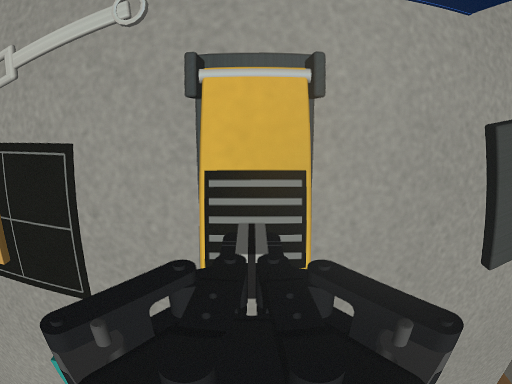

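View pics/C2.png

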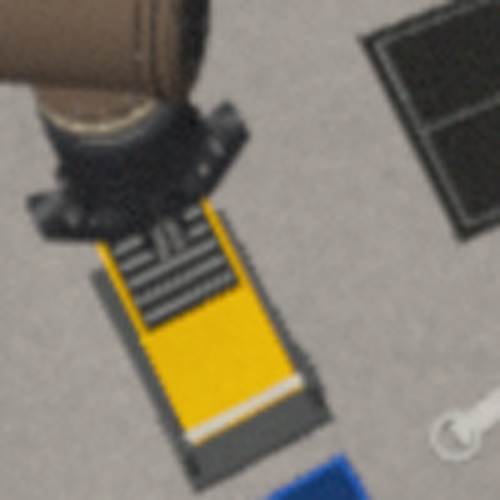

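Request:
arm_command([
  {"offset":[12,0,0],"rot":[0,0,0],"grip":1},
  {"offset":[22,0,0],"rot":[0,0,0],"grip":1},
  {"offset":[30,0,0],"rot":[0,0,0],"grip":1},
  {"offset":[38,0,0],"rot":[0,0,0],"grip":1},
  {"offset":[44,0,0],"rot":[0,0,0],"grip":1},
  {"offset":[44,0,0],"rot":[0,0,0],"grip":1},
])

```text
time_s: 37.67
eef_pos: [0.6235, -0.3388, 0.0264]
tool_rot: [0.709, -0.01, -0.706, -0.01]
wrist_force: [-2.5, 0.1, 6.1]
finger_gap: 0.0003
```

```bash
python3 - <<'E'
from h import *
status()
c,im=wcam('pics/D.png')
cv2.imwrite('pics/D1.png',im)
E
```

```text
t 37.67 p [ 0.6235 -0.3388  0.0264] xax [ 0.0042 -0.0008 -1.    ] jawyaw -1.599 q [-0.641  0.531  1.591  0.002  1.015  0.957] F [-2.5  0.1  6.1] M [ 0.13  0.5  -0.02] gap 0.0003
```

View pics/D1.png

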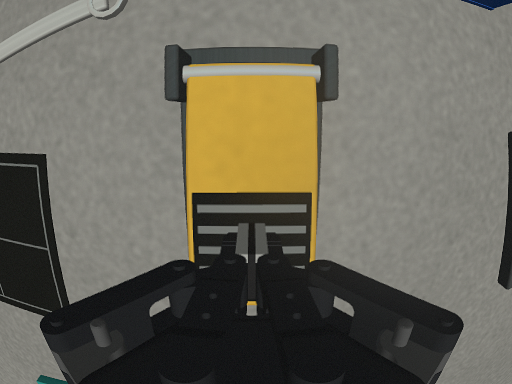

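Request:
arm_command([
  {"offset":[5,0,0],"rot":[0,0,0],"grip":1},
  {"offset":[10,0,0],"rot":[0,0,0],"grip":1},
  {"offset":[14,0,0],"rot":[0,0,0],"grip":1},
  {"offset":[14,0,0],"rot":[0,0,0],"grip":1},
])

```text
time_s: 38.22
eef_pos: [0.6227, -0.339, 0.0132]
tool_rot: [0.708, -0.01, -0.706, -0.01]
wrist_force: [-6.6, 1.5, 7.9]
finger_gap: -0.0001
```

```bash
python3 - <<'E'
from h import *
status()
E
```

```text
t 38.23 p [ 0.6227 -0.339   0.0132] xax [ 0.0019 -0.0007 -1.    ] jawyaw -1.599 q [-0.642  0.548  1.594  0.001  0.997  0.957] F [-6.6  1.5  7.9] M [ 0.15  1.09 -0.01] gap -0.0001
```

Request:
arm_command([
  {"offset":[3,0,0],"rot":[0,0,0],"grip":1},
  {"offset":[6,0,0],"rot":[0,0,0],"grip":1},
  {"offset":[6,0,0],"rot":[0,0,0],"grip":1},
])

```text
time_s: 38.6
eef_pos: [0.6229, -0.3392, 0.0092]
tool_rot: [0.708, -0.01, -0.706, -0.01]
wrist_force: [-9.0, 1.9, 14.2]
finger_gap: -0.0003
```

```bash
python3 - <<'E'
from h import *
status()
E
```

```text
t 38.6 p [ 0.6229 -0.3392  0.0092] xax [ 0.0016 -0.0005 -1.    ] jawyaw -1.599 q [-0.642  0.554  1.594  0.001  0.992  0.957] F [-9.   1.9 14.2] M [0.43 1.53 0.03] gap -0.0003
```

Request:
arm_command([
  {"offset":[3,0,0],"rot":[0,0,0],"grip":1},
  {"offset":[5,0,0],"rot":[0,0,0],"grip":1},
  {"offset":[5,0,0],"rot":[0,0,0],"grip":1},
])

```text
time_s: 38.98
eef_pos: [0.6229, -0.3392, 0.009]
tool_rot: [-0.707, 0.01, 0.707, 0.01]
wrist_force: [-17.4, 7.7, 31.4]
finger_gap: -0.0
```

```bash
python3 - <<'E'
from h import *
status()
c,im=wcam('pics/E.png')
im2=env.camera('scene')[:,:,::-1];a=cv2.resize(im2[230:320,140:220],None,fx=4,fy=4,interpolation=2)
cv2.imwrite('pics/E1.png',np.hstack([cv2.resize(im,(480,360)),a]))
E
```

```text
t 38.98 p [ 0.6229 -0.3392  0.009 ] xax [-0.0005  0.0002 -1.    ] jawyaw -1.598 q [-0.641  0.556  1.592 -0.     0.994  0.957] F [-17.4   7.7  31.4] M [ 1.28  2.92 -0.01] gap -0.0
```

View pics/E1.png

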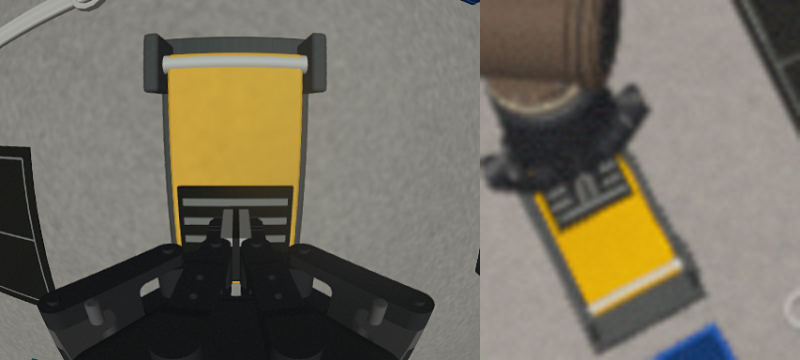

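Request:
arm_command([
  {"offset":[0,0,0],"rot":[0,0,0],"grip":1},
  {"offset":[0,0,0],"rot":[0,0,0],"grip":1},
  {"offset":[0,0,0],"rot":[0,0,0],"grip":1},
  {"offset":[0,0,0],"rot":[0,0,0],"grip":1},
  {"offset":[0,0,0],"rot":[0,0,0],"grip":1},
  {"offset":[0,0,0],"rot":[0,0,0],"grip":1},
  {"offset":[0,0,0],"rot":[0,0,0],"grip":1},
  {"offset":[0,0,0],"rot":[0,0,0],"grip":1},
  {"offset":[0,0,0],"rot":[0,0,0],"grip":1},
  {"offset":[0,0,0],"rot":[0,0,0],"grip":1},
])

```text
time_s: 40.33
eef_pos: [0.6229, -0.3392, 0.009]
tool_rot: [-0.707, 0.01, 0.707, 0.01]
wrist_force: [-17.0, 7.4, 30.7]
finger_gap: 0.0001
```

```bash
python3 - <<'E'
from h import *
status()
im2=env.camera('scene')[:,:,::-1];cv2.imwrite('pics/F.png',im2)
E
```

```text
t 40.33 p [ 0.6229 -0.3392  0.009 ] xax [-0.0002  0.     -1.    ] jawyaw -1.598 q [-0.641  0.555  1.592 -0.     0.994  0.957] F [-17.    7.4  30.7] M [ 1.31  2.91 -0.05] gap 0.0001
```

View pics/F.png

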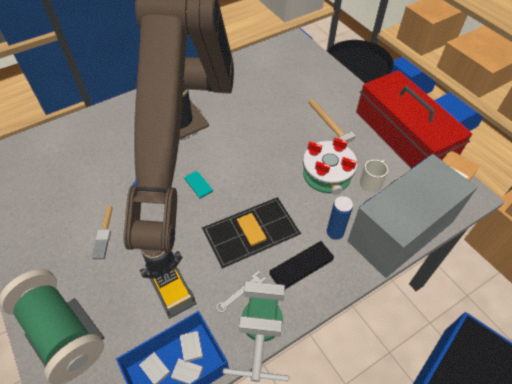

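Request:
arm_command([
  {"offset":[-8,0,0],"rot":[0,0,0],"grip":1},
  {"offset":[-18,0,0],"rot":[0,0,0],"grip":1},
  {"offset":[-30,0,0],"rot":[0,0,0],"grip":1},
  {"offset":[-42,0,0],"rot":[0,0,0],"grip":1},
  {"offset":[-60,0,0],"rot":[0,0,0],"grip":1},
  {"offset":[-100,0,0],"rot":[0,0,0],"grip":1},
  {"offset":[-150,0,0],"rot":[0,0,0],"grip":1},
  {"offset":[-200,0,0],"rot":[0,0,0],"grip":1},
  {"offset":[-220,0,0],"rot":[0,0,0],"grip":1},
  {"offset":[-220,0,0],"rot":[0,0,0],"grip":1},
])

```text
time_s: 41.62
eef_pos: [0.6229, -0.3387, 0.2221]
tool_rot: [0.709, -0.011, -0.705, -0.01]
wrist_force: [0.5, 0.0, -0.7]
finger_gap: -0.0002
```

```bash
python3 - <<'E'
from h import *
import pickle
status()
w=pickle.load(open('pics/E.pkl','rb'))
H=np.array([.7220,.034])
for th in (0,.2,.25,.3,.35):
    r=np.array([-.070,.035]);c,s=np.cos(th),np.sin(th);q=H+[r[0]*c-r[1]*s,r[1]*c+r[0]*s]
    print(th,[np.round(np.array(proj(w,[q[0],y,q[1]],True))*480/512,1) for y in (-.304,-.366)])
c,im=wcam('pics/G.png'); cv2.imwrite('pics/G1.png',im)
im2=env.camera('scene')[:,:,::-1];cv2.imwrite('pics/G2.png',im2)
E
```

```text
t 41.62 p [ 0.6229 -0.3387  0.2221] xax [ 0.0061 -0.0017 -1.    ] jawyaw -1.6 q [-0.642  0.343  1.469  0.002  1.323  0.957] F [ 0.5  0.  -0.7] M [-0.08  0.01  0.02] gap -0.0002
0 [array([155.8, 195.6]), array([299.5, 191.9])]
0.2 [array([165. , 196.7]), array([292.5, 193.4])]
0.25 [array([167., 196.]), array([291. , 192.7])]
0.3 [array([168.8, 194.9]), array([289.5, 191.7])]
0.35 [array([170.6, 193.5]), array([288.1, 190.4])]
```

View pics/G1.png

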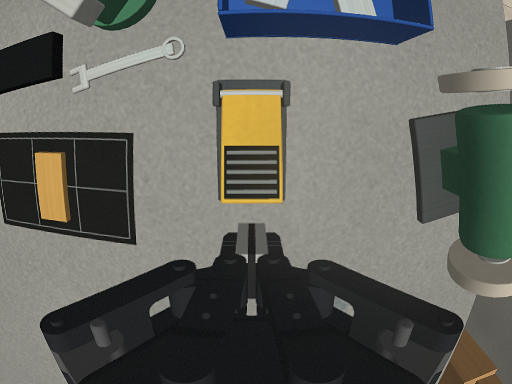

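View pics/G2.png

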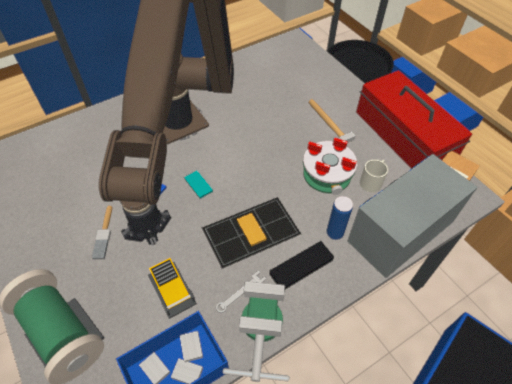

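```bash
python3 - <<'E'
from h import *
print(env.close_job())
E
```

```text
the job is handed in; nothing more can be done
None
```

The job is done and handed in at about 42 s of the 210 s allowed; no verdict was reported back.

- **Knobs:** I tightened them in star order in two passes. The first pass turned each by about 0.9 to 1.04 rad. The second took each to its hard stop, with 2.0 to 2.4 N m felt at the wrist. Afterwards, three of the wings measured within 0.03 rad of each other. The fourth was mostly out of view and not measured, but it stopped at the same tool angle and torque.
- **Blank:** Only one brass blank was on the bench; I left the blue and turquoise look-alikes alone. It was knocked a few centimetres aside while I worked on the knobs, so I found it again. I gripped it across its width and slid it along the bench into the mat's middle lane. It lay within about 2 mm of the mat's centre and 0.01 rad of the lane, and it was still there in the last picture.
- **Treadle:** It was down on its stop for over 1 s: about 31 N, no further travel, and the picture agreed with the stop angle of 0.30 rad. The last pictures show it up again, the arm clear and nothing else moved.

**Disagreement with the description:** the fingertips sit about 25 mm behind the stated TCP when shut, and about 35 mm when open. The first grip on a knob closed just above the wing without touching it. I corrected the depth for every later move.

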